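Sort cover-glass cartons by weight and turn the full ones under the hood

ROBOT

A 6-joint arm with a two-finger parallel gripper is mounted at the origin on a cart in front of the work surface, level with it; the furniture and walls round the work are solid. World frame = base frame: x ahead of the robot, y to its left, z up, the work surface at z = 0. Lengths are in m, angles in rad, forces in N, time in s.
With the tool pointing down it reaches from about 0.35 to 0.775 m from the base axis. Payload 5.5 kg.
Tool frame: the origin (TCP) lies midway between the tips of the shut fingers; the grasp point (between the pads) lies 19 mm behind it (robot.tcp_to_grasp is the distance from the TCP to the grasp point, in m); z points along the fingers, y is the line along which they close (so a half turn about z gives the same grasp; the last joint's range is limited). The gripper opens to 85 mm and grips with 20 to 120 N. Pads are 22 mm wide; open, the fingers measure 114 mm over their backs; the gripper's body (76 mm by 85 mm) begins 54 mm behind the grasp point. The pads swing forward as they close: fully open they stand 13 mm farther back than shut.
Start: joints at [1.18, 0.313, 0.046, 1.304, 0, 1.431], TCP at [0.143, 0.557, 0.231] pointing down, gripper open.
Joint ranges: [-2.76, 2.76], [-0.86, 1.69], [-1.03, 1.26], [-2.2, 2.34], [-1.47, 1.5], [-3.14, 3.14]. Speed limits (rad/s): [2.57, 2.57, 3.14, 3.14, 3.14, 3.14].

INTERFACE

Orientations are given as a unit quaternion [x, y, z, w].
In Python, from plant import robot gives the robot as it stands. The module is installed in compiled form; this text tells all that it offers.
- The arm moves only by the tool servo_tool, never from a script. Its argument "increments" is a list of rows, each a list of 7 numbers: the opening, from 0 (shut) to 1 (fully open), then the shift along the tool's x, y, z in m, then the turn, a rotation vector about the tool's x, y, z in degrees. In form: [[gripper, x, y, z, ax, ay, az], ...]. A call has 1 to 12 rows; each row is the pose to reach, as a shift and turn from the pose commanded when the call began, along the tool's axes at that moment; what a row does not reach only later rows make up. A row lasts 1/10 s, in which the tool goes at most 50 mm and 8.59 degrees, less where a joint would pass 70% of its speed; a pose out of reach is approached as far as the arm can. A call with a gripper value outside its range is refused whole. The fingers move at their own pace and stop on an object; "grip_force" is the grip in N (left out, the last holds). Time passes only in rows, so rows that repeat a pose let the fingers close. It gives the time, the measured TCP pose, the force, the opening and the grip force at its end, in the units of the state.
- robot.get_obs(): the state, without advancing time (a new reading comes with each control period).
- robot.snapshot(name): name is "scene" or "side" or "wrist"; returns a dict with "image" (400x640x3 uint8, red, green, blue), "depth" (400x640 float32, m along the optical axis (not along the pixel's ray), 0 where there is no reading), "K" (3x3 intrinsics, pixels), "cam_to_world" (4x4, takes a point from camera to world coordinates). Camera axes: x right, y up, looking along -z (the intrinsics and any distortion apply to the point x, -y, -z); pixel columns grow to the right and rows downward; lengths in m; the calibration is good to about 2 mm. The wrist camera is an equidistant fisheye: a pixel r from the principal point sees the ray r / f radians off the axis. A picture is of the moment at which its call begins.
- robot.finish_job(): hands the job in; it is judged then, once.
The state is a dict: "time_s": time; "joint_pos": joint angles; "joint_velocities": joint speeds; "joint_torque": joint torques, N m; "tool_pos": TCP position; "eef_rot": TCP orientation; "ft_force": force on the tool from outside, world axes, zero at the start; "torque": the same for the moment, N m; "opening": opening from 0.0 (shut) to 1.0 (fully open); "grip_force": force on a finger pad.
Only numpy, scipy, OpenCV 4.12 (cv2) and the standard library are available. Lean on these libraries where they do the work, as an engineer would, in place of code of your own. Each camera call takes 0.05 s, during which the arm holds its last target. There are 200 camera calls.

TASK

Among the identical cartons on the left one or two are full of glass and the others empty, which only their weight tells. Lift the turntable's sprung plunger knob, turn the table to the stop at which its two bays face the robot and let the plunger drop fully home; then lay each full carton flat inside a bay of its own, and lay each empty one flat inside the low steel tray, none upon another. Once the full ones are in, lift the plunger again, turn the table half round to its other stop, so that they lie under the hood, and let the plunger drop fully home; leave the mortar, timer, tape and crucible where they are.

Things in the scene. Friction and masses are not known exactly. Their poses are not given: they have to be found in the camera images.
- turntable: fixed base of the turntable: grey disc of 268 mm diameter, origin on the vertical axis at worktop height. Its -x side faces the robot more or less, the clear hood stands over its +x half: hood roof 72 to 77 mm up, from 30 to 130 mm behind the axis, 276 mm wide on two aluminium legs at y = +-132 mm.
- table (a joint): angle of the table: 0 = loading stop (bays toward the base's -x, knob on its -y side), pi = reading stop (bays under the hood, knob on its +y side); grows clockwise from above: the knob passes the front. Solid stops at 0 and pi; only there the pin drops into a hole 12 mm deep and locks, between them it rides on a track. Turning friction 0.06 N m. Starts between the stops.
- plunger (a joint): lift of the plunger: 0 = home in its hole, about 0.011 = pin resting on the track, 0.016 = top of its travel; the pin is clear of the hole above 0.012. A spring pulls it down with 4 N at home and 8 N at the top.
- knob (a point): centre of the plunger's black round knob, 26 mm diameter and 30 mm high, upright, 95 mm from the table's axis and 79 mm above the worktop when home; the parts below the knob are 24 mm wide at most and stand on the table. The knob swivels freely on its own axis, so it can be led round with the hand kept square. Moving the raised knob round the axis turns the table.
- bay_a (a point): centre of the floor of one bay on the table: 78 mm along its x (radial) by 53 mm along its y, lips 4 mm thick rise 8 mm above the floor; a carton fits with its 70 mm side along this x. Floor 32 mm above the worktop, bay centres 55 mm from the axis along the table's -x (toward the robot at the loading stop), 92 mm apart.
- bay_b (a point): the same for the other bay (the one next to the knob); same sizes.
- tray: fixed low steel tray on the right, 218 mm (its x) by 108 mm (its y), lip 12 mm high and 4 mm thick, floor 4 mm above the worktop; origin under its centre. Three cartons fit side by side along x, 70 mm sides along y.
- carton_1: closed cover-glass carton, 45 mm (its x) by 70 mm (its y) by 24 mm high, flat on the worktop at the start; origin at the centre of its underside. All look alike; a full one weighs 0.24 to 0.36 kg, an empty one less than 0.04 kg, and only lifting tells which. 3 to 5 are present (1 or 2 full, 1 to 3 empty); an absent one reads None from the start.
- carton_2: closed cover-glass carton, 45 mm (its x) by 70 mm (its y) by 24 mm high, flat on the worktop at the start; origin at the centre of its underside. All look alike; a full one weighs 0.24 to 0.36 kg, an empty one less than 0.04 kg, and only lifting tells which. 3 to 5 are present (1 or 2 full, 1 to 3 empty); an absent one reads None from the start.
- carton_3: closed cover-glass carton, 45 mm (its x) by 70 mm (its y) by 24 mm high, flat on the worktop at the start; origin at the centre of its underside. All look alike; a full one weighs 0.24 to 0.36 kg, an empty one less than 0.04 kg, and only lifting tells which. 3 to 5 are present (1 or 2 full, 1 to 3 empty); an absent one reads None from the start.
- carton_4: closed cover-glass carton, 45 mm (its x) by 70 mm (its y) by 24 mm high, flat on the worktop at the start; origin at the centre of its underside. All look alike; a full one weighs 0.24 to 0.36 kg, an empty one less than 0.04 kg, and only lifting tells which. 3 to 5 are present (1 or 2 full, 1 to 3 empty); an absent one reads None from the start.
- carton_5: closed cover-glass carton, 45 mm (its x) by 70 mm (its y) by 24 mm high, flat on the worktop at the start; origin at the centre of its underside. All look alike; a full one weighs 0.24 to 0.36 kg, an empty one less than 0.04 kg, and only lifting tells which. 3 to 5 are present (1 or 2 full, 1 to 3 empty); an absent one reads None from the start.
- mortar: bystander: white porcelain mortar, 91 mm wide, 54 mm high, behind the cartons; leave it
- timer: bystander: flat digital timer, 62x66x18 mm, in front of the balance, to the right of the hot plate; leave it
- tape_autoclave: bystander: roll of tape lying flat, 84 mm wide, 19 mm high, left of the cartons; leave it
- crucible: bystander: small porcelain crucible, 44 mm wide, 35 mm high, right of the tray; leave it
Mind the look-alikes: they are no part of the job. Leave any blue look-alike of the carton_3 alone. What is shaped like the carton_4 but turquoise is not meant.

How it is judged:
On the way, in this order (a step that is already met when the one before it is completed fails the run):
1. the table stands at the loading stop with the plunger home and let go (value of joint table below 0.06 rad and value of joint plunger below 0.003 m and contact force between plunger and the fingers below 0.1 N), for 0.2 s.
2. every full carton lies flat in a bay, let go, with the table still locked at the loading stop (all of step 1 and ((horizontal distance between carton_1 and bay_a below 0.012 m and z of carton_1 in the frame of bay_a below 0.005 m and angle between carton_1's own z axis and vertical below 0.1 rad and contact force between carton_1 and the fingers below 0.1 N) or (horizontal distance between carton_1 and bay_b below 0.012 m and z of carton_1 in the frame of bay_b below 0.005 m and angle between carton_1's own z axis and vertical below 0.1 rad and contact force between carton_1 and the fingers below 0.1 N) or contact force between carton_1 and anything else below 1.2 N) and ((horizontal distance between carton_2 and bay_a below 0.012 m and z of carton_2 in the frame of bay_a below 0.005 m and angle between carton_2's own z axis and vertical below 0.1 rad and contact force between carton_2 and the fingers below 0.1 N) or (horizontal distance between carton_2 and bay_b below 0.012 m and z of carton_2 in the frame of bay_b below 0.005 m and angle between carton_2's own z axis and vertical below 0.1 rad and contact force between carton_2 and the fingers below 0.1 N) or contact force between carton_2 and anything else below 1.2 N) and ((horizontal distance between carton_3 and bay_a below 0.012 m and z of carton_3 in the frame of bay_a below 0.005 m and angle between carton_3's own z axis and vertical below 0.1 rad and contact force between carton_3 and the fingers below 0.1 N) or (horizontal distance between carton_3 and bay_b below 0.012 m and z of carton_3 in the frame of bay_b below 0.005 m and angle between carton_3's own z axis and vertical below 0.1 rad and contact force between carton_3 and the fingers below 0.1 N) or contact force between carton_3 and anything else below 1.2 N) and ((horizontal distance between carton_4 and bay_a below 0.012 m and z of carton_4 in the frame of bay_a below 0.005 m and angle between carton_4's own z axis and vertical below 0.1 rad and contact force between carton_4 and the fingers below 0.1 N) or (horizontal distance between carton_4 and bay_b below 0.012 m and z of carton_4 in the frame of bay_b below 0.005 m and angle between carton_4's own z axis and vertical below 0.1 rad and contact force between carton_4 and the fingers below 0.1 N) or contact force between carton_4 and anything else below 1.2 N) and ((horizontal distance between carton_5 and bay_a below 0.012 m and z of carton_5 in the frame of bay_a below 0.005 m and angle between carton_5's own z axis and vertical below 0.1 rad and contact force between carton_5 and the fingers below 0.1 N) or (horizontal distance between carton_5 and bay_b below 0.012 m and z of carton_5 in the frame of bay_b below 0.005 m and angle between carton_5's own z axis and vertical below 0.1 rad and contact force between carton_5 and the fingers below 0.1 N) or contact force between carton_5 and anything else below 1.2 N)), for 0.2 s.
3. the table stands at the reading stop with the plunger home and let go (value of joint table above 3.08 rad and value of joint plunger below 0.003 m and contact force between plunger and the fingers below 0.1 N), for 0.2 s.
At the end, for the whole second after the job is handed in: Full cartons flat in bays (within 12 mm of bay centre, 5 mm of floor), one to a bay; empties flat on the tray floor, not stacked; table within 0.06 rad of the reading stop (under the hood), plunger home (lift under 3 mm); all released and at rest (all of step 3 and ((horizontal distance between carton_1 and bay_a below 0.012 m and z of carton_1 in the frame of bay_a below 0.005 m and angle between carton_1's own z axis and vertical below 0.1 rad and contact force between carton_1 and the fingers below 0.1 N and contact force between carton_1 and anything else above 1.2 N) or (horizontal distance between carton_1 and bay_b below 0.012 m and z of carton_1 in the frame of bay_b below 0.005 m and angle between carton_1's own z axis and vertical below 0.1 rad and contact force between carton_1 and the fingers below 0.1 N and contact force between carton_1 and anything else above 1.2 N) or (x of carton_1 in the frame of tray between -0.1 and 0.1 m and y of carton_1 in the frame of tray between -0.04 and 0.04 m and z of carton_1 in the frame of tray below 0.009 m and angle between carton_1's own z axis and vertical below 0.1 rad and linear speed of carton_1 below 0.02 m/s and contact force between carton_1 and anything else below 1.2 N)) and ((horizontal distance between carton_2 and bay_a below 0.012 m and z of carton_2 in the frame of bay_a below 0.005 m and angle between carton_2's own z axis and vertical below 0.1 rad and contact force between carton_2 and the fingers below 0.1 N and contact force between carton_2 and anything else above 1.2 N) or (horizontal distance between carton_2 and bay_b below 0.012 m and z of carton_2 in the frame of bay_b below 0.005 m and angle between carton_2's own z axis and vertical below 0.1 rad and contact force between carton_2 and the fingers below 0.1 N and contact force between carton_2 and anything else above 1.2 N) or (x of carton_2 in the frame of tray between -0.1 and 0.1 m and y of carton_2 in the frame of tray between -0.04 and 0.04 m and z of carton_2 in the frame of tray below 0.009 m and angle between carton_2's own z axis and vertical below 0.1 rad and linear speed of carton_2 below 0.02 m/s and contact force between carton_2 and anything else below 1.2 N)) and ((horizontal distance between carton_3 and bay_a below 0.012 m and z of carton_3 in the frame of bay_a below 0.005 m and angle between carton_3's own z axis and vertical below 0.1 rad and contact force between carton_3 and the fingers below 0.1 N and contact force between carton_3 and anything else above 1.2 N) or (horizontal distance between carton_3 and bay_b below 0.012 m and z of carton_3 in the frame of bay_b below 0.005 m and angle between carton_3's own z axis and vertical below 0.1 rad and contact force between carton_3 and the fingers below 0.1 N and contact force between carton_3 and anything else above 1.2 N) or (x of carton_3 in the frame of tray between -0.1 and 0.1 m and y of carton_3 in the frame of tray between -0.04 and 0.04 m and z of carton_3 in the frame of tray below 0.009 m and angle between carton_3's own z axis and vertical below 0.1 rad and linear speed of carton_3 below 0.02 m/s and contact force between carton_3 and anything else below 1.2 N)) and ((horizontal distance between carton_4 and bay_a below 0.012 m and z of carton_4 in the frame of bay_a below 0.005 m and angle between carton_4's own z axis and vertical below 0.1 rad and contact force between carton_4 and the fingers below 0.1 N and contact force between carton_4 and anything else above 1.2 N) or (horizontal distance between carton_4 and bay_b below 0.012 m and z of carton_4 in the frame of bay_b below 0.005 m and angle between carton_4's own z axis and vertical below 0.1 rad and contact force between carton_4 and the fingers below 0.1 N and contact force between carton_4 and anything else above 1.2 N) or (x of carton_4 in the frame of tray between -0.1 and 0.1 m and y of carton_4 in the frame of tray between -0.04 and 0.04 m and z of carton_4 in the frame of tray below 0.009 m and angle between carton_4's own z axis and vertical below 0.1 rad and linear speed of carton_4 below 0.02 m/s and contact force between carton_4 and anything else below 1.2 N)) and ((horizontal distance between carton_5 and bay_a below 0.012 m and z of carton_5 in the frame of bay_a below 0.005 m and angle between carton_5's own z axis and vertical below 0.1 rad and contact force between carton_5 and the fingers below 0.1 N and contact force between carton_5 and anything else above 1.2 N) or (horizontal distance between carton_5 and bay_b below 0.012 m and z of carton_5 in the frame of bay_b below 0.005 m and angle between carton_5's own z axis and vertical below 0.1 rad and contact force between carton_5 and the fingers below 0.1 N and contact force between carton_5 and anything else above 1.2 N) or (x of carton_5 in the frame of tray between -0.1 and 0.1 m and y of carton_5 in the frame of tray between -0.04 and 0.04 m and z of carton_5 in the frame of tray below 0.009 m and angle between carton_5's own z axis and vertical below 0.1 rad and linear speed of carton_5 below 0.02 m/s and contact force between carton_5 and anything else below 1.2 N))); the robot touches nothing.
It fails at once if the mortar is moved more than 3 cm or tipped (distance of mortar from where it was at the start of the episode above 0.03 m or angle between mortar's own z axis and vertical above 0.5 rad).
It fails at once if the timer is moved more than 3 cm or tipped (distance of timer from where it was at the start of the episode above 0.03 m or angle between timer's own z axis and vertical above 0.5 rad).
It fails at once if the roll of tape is moved more than 3 cm or tipped (distance of tape_autoclave from where it was at the start of the episode above 0.03 m or angle between tape_autoclave's own z axis and vertical above 0.5 rad).
It fails at once if the crucible is moved more than 3 cm or tipped (distance of crucible from where it was at the start of the episode above 0.03 m or angle between crucible's own z axis and vertical above 0.5 rad).
Of carton_1, carton_2, carton_3 only 1 to 3 are there at a start; the rules pass over those that are not, and their reading is None.
At some moment in a run one of carton_1, carton_2, carton_3, carton_4, carton_5 may be knocked a few centimetres aside while the robot is not near it.
Once in a run the grip may slacken for a moment while it holds something.
It also fails if it takes over 192 s, if anything falls off the work surface, if the arm or the gripper's body presses on something with over 40 N, if the wrist force passes 120 N, or if a joint passes its speed limit or range.

## Working session

There is one attempt and no reset: what is moved stays moved. The work goes in short steps, Python scripts to look and compute and a tool call to move; the robot and the scene stay as the last step left them, time stands still between calls to the robot, and variables do not carry over. Pictures are saved under pics/ and viewed, at most 14 in all, crops included, and the job is handed in when it is done.

Besides the shell and the picture viewer there is one more tool, called after "Request:" as name(argument=value, ...) on one line, values as JSON. servo_tool: Moves the arm, as the interface text tells. Its arguments: {"type":"object","properties":{"increments":{"type":"array"},"grip_force":{"type":"number"}},"required":["increments"]}

```bash
mkdir -p pics; cat > h.py <<'E'
import numpy as np, cv2
from plant import robot
def snap(n):
    s=robot.snapshot(n); np.savez('%s.npz'%n,**{k:s[k] for k in('image','depth','K','cam_to_world')}); return s
def load(n): return dict(np.load('%s.npz'%n))
def cloud(s):
    d=s['depth'];K=s['K'];v,u=np.mgrid[:d.shape[0],:d.shape[1]]
    p=np.stack([(u-K[0,2])/K[0,0]*d,-(v-K[1,2])/K[1,1]*d,-d],-1)
    T=s['cam_to_world'];return p@T[:3,:3].T+T[:3,3]
def save(im,n): cv2.imwrite('pics/'+n,im[...,::-1])
E
python3 - <<'E'
from h import *
for n in('scene','side'):
    s=snap(n);save(s['image'],n+'0.png');print(n,s['K'],s['cam_to_world'])
o=robot.get_obs();print(o)
E
```

```text
scene [[419.81838849   0.         307.60133894]
 [  0.         419.81838849 201.42042231]
 [  0.           0.           1.        ]] [[ 0.7900736   0.28523305 -0.54261018 -0.22405997]
 [-0.61265051  0.33700915 -0.71490152 -1.02640306]
 [-0.02104895  0.89725522  0.44101021  0.6869765 ]
 [ 0.          0.          0.          1.        ]]
side [[400.90321878   0.         314.50597049]
 [  0.         400.90321878 194.01889719]
 [  0.           0.           1.        ]] [[-9.15230438e-01  2.23035644e-01 -3.35571671e-01  2.70491779e-04]
 [-4.02544117e-01 -4.69645724e-01  7.85742405e-01  1.26334228e+00]
 [ 1.76487628e-02  8.54217768e-01  5.19615748e-01  9.57892563e-01]
 [ 0.00000000e+00  0.00000000e+00  0.00000000e+00  1.00000000e+00]]
{'time_s': 0.1, 'joint_pos': array([ 1.18042507e+00,  3.13945907e-01,  4.50718258e-02,  1.30361074e+00,
       -4.86944168e-06,  1.43118126e+00]), 'joint_velocities': array([ 0.00067728, -0.00407337,  0.0026934 , -0.00017627, -0.00029813,
       -0.0004649 ]), 'joint_torque': array([ 1.95388799e-03, -4.81723630e+01,  2.99245530e+01,  1.26963228e-02,
       -1.81685596e-04,  8.35769214e-06]), 'tool_pos': array([0.142517  , 0.55657291, 0.23047784]), 'eef_rot': array([ 1.25049821e-01,  9.92150104e-01, -8.15417674e-04, -2.18761364e-04]), 'ft_force': array([-0.21333095,  0.18174839,  0.4229328 ]), 'torque': array([ 0.01193737,  0.02699038, -0.00872724]), 'grip_force': 0.0, 'opening': 0.9976247499484822}
```

View pics/scene0.png

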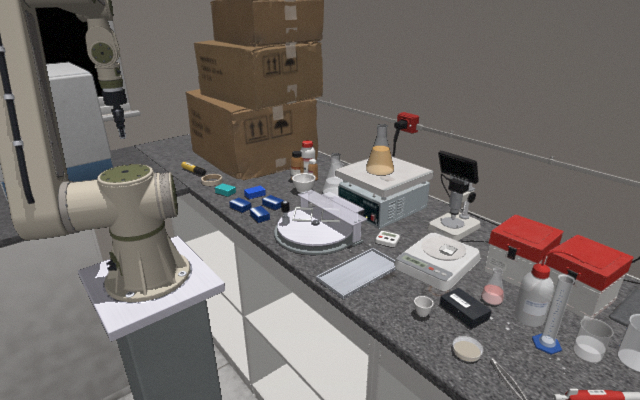

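View pics/side0.png

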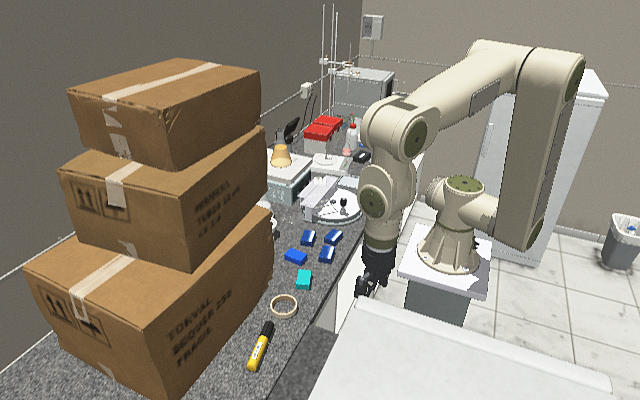

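Candidates for cartons, as pixels in the scene view: navy with a pale label at (240,204), (259,213) and (273,202); brighter plain blue at (255,191), which is a look-alike; turquoise at (225,189), another look-alike. The knob is the black one at about (286,208), and the tray is at (357,271). The same things show in the side view: navy at (308,237), (333,236) and (327,254), blue at (296,256), turquoise at (304,279).

```bash
python3 - <<'E'
from h import *
ims=[]
for n,(r0,r1,c0,c1) in dict(scene=(170,300,190,410),side=(170,300,260,380)).items():
    s=load(n);im=s['image'];P=cloud(s);hsv=cv2.cvtColor(im,cv2.COLOR_RGB2HSV)
    ims.append(cv2.resize(im[r0:r1,c0:c1],None,fx=2.3,fy=2.3,interpolation=cv2.INTER_CUBIC))
    m=((hsv[...,0]>80)&(hsv[...,0]<130)&(hsv[...,1]>120)&(s['depth']>0)&(P[...,0]>.2)&(P[...,0]<.9)&(abs(P[...,2])<.06)).astype(np.uint8)
    m[:, 380:]=0
    k,l,st,ce=cv2.connectedComponentsWithStats(m)
    for i in range(1,k):
        if st[i,4]<40: continue
        q=l==i;p=P[q];t=p[p[:,2]>.018]
        if len(t)<10: continue
        r=cv2.minAreaRect((t[:,:2]*1000).astype(np.float32))
        print(n,ce[i].round(),st[i,4],np.median(hsv[q],0),'ctr',np.round(r[0]),np.round(r[1]),round(r[2]),'zmax',np.percentile(p[:,2],95).round(3))
save(np.hstack(ims),'crop1.png')
s=load('scene');P=cloud(s);hsv=cv2.cvtColor(s['image'],cv2.COLOR_RGB2HSV)
# disc rim, knob
kn=(hsv[...,2]<50)&(P[...,2]>.07)&(P[...,2]<.13)&(P[...,0]>.25)&(P[...,0]<.8)&(abs(P[...,1])<.4)
vv,uu=np.nonzero(kn);print('knob',len(vv),np.c_[uu,vv].mean(0) if len(vv) else 0,P[kn].min(0),P[kn].max(0))
g=lambda u,v:(u,v,P[v,u].round(3))
for u,v in [(319,284),(357,251),(398,264),(357,292),(357,271),(315,223),(300,235),(423,306),(388,238),(303,182),(211,180)]: print(g(u,v))
E
```

```text
scene [225. 189.] 186 [ 91. 166. 112.] ctr [421. 350.] [49. 72.] 16 zmax 0.028
scene [254. 192.] 204 [111. 194. 130.] ctr [496. 258.] [53. 71.] 83 zmax 0.029
scene [273. 202.] 145 [110. 181.  75.] ctr [503. 140.] [52. 75.] 9 zmax 0.028
scene [251. 210.] 328 [110. 182.  77.] ctr [410. 144.] [ 58. 175.] 7 zmax 0.028
side [332. 237.] 157 [110. 167. 155.] ctr [417.  96.] [73. 47.] 82 zmax 0.026
side [307. 238.] 146 [110.  181.  164.5] ctr [504. 142.] [46. 78.] 11 zmax 0.026
side [325. 254.] 165 [110. 181. 167.] ctr [402. 202.] [45. 76.] 9 zmax 0.026
side [295. 256.] 266 [110. 201. 240.] ctr [497. 261.] [48. 74.] 85 zmax 0.026
side [303. 279.] 264 [ 90. 196. 222.] ctr [422. 357.] [45. 73.] 19 zmax 0.026
knob 312 [337.03846154 195.61858974] [ 0.4178021  -0.22733486  0.07001826] [0.72511792 0.28760787 0.12224896]
(319, 284, array([ 0.34 , -0.325,  0.001]))
(357, 251, array([ 0.528, -0.273,  0.001]))
(398, 264, array([ 0.54 , -0.419,  0.026]))
(357, 292, array([ 0.393, -0.414,  0.003]))
(357, 271, array([ 0.451, -0.353,  0.007]))
(315, 223, array([ 0.495, -0.115,  0.04 ]))
(300, 235, array([ 0.421, -0.134,  0.033]))
(423, 306, array([ 0.468, -0.561,  0.013]))
(388, 238, array([ 0.632, -0.299,  0.017]))
(303, 182, array([0.645, 0.145, 0.053]))
(211, 180, array([0.431, 0.498, 0.006]))
```

View pics/crop1.png

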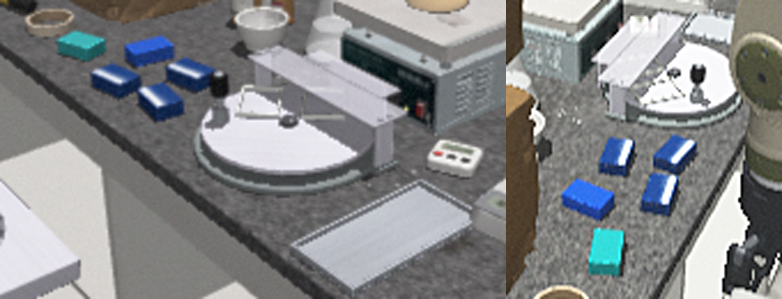

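The crop shows three navy cartons with pale labels. The knob is at crop (219,84), which is scene (285,207); the hub is at scene (315,222), and the hood legs are near (308,200) and (357,237).

```bash
python3 - <<'E'
from h import *
for n in('scene','side'):
    s=load(n);P=cloud(s);hsv=cv2.cvtColor(s['image'],cv2.COLOR_RGB2HSV)
    near=(np.hypot(P[...,0]-.495,P[...,1]+.115)<.19)
    d=near&(P[...,2]>.015)&(P[...,2]<.045)
    p=P[d][:,:2]
    # circle: per-angle outermost
    c=np.array([.495,-.115])
    for _ in range(15):
        a=np.arctan2(*(p-c).T[::-1]);r=np.hypot(*(p-c).T);b=((a+np.pi)/(2*np.pi)*36).astype(int)
        q=np.array([p[b==i][np.argsort(r[b==i])[-2]] for i in range(36) if (b==i).sum()>8])
        q=q[(np.hypot(*(q-c).T)>.11)]
        A=np.c_[2*q,np.ones(len(q))];x=np.linalg.lstsq(A,(q**2).sum(1),rcond=None)[0];c=x[:2]
    print(n,'disc',c.round(4),np.sqrt(x[2]+c@c).round(4),len(q))
    k=near&(hsv[...,2]<(60 if n=='scene' else 90))&(P[...,2]>.06)&(P[...,2]<.12)&(s['depth']>0)
    kk,l,st,ce=cv2.connectedComponentsWithStats(k.astype(np.uint8))
    for i in range(1,kk):
        if st[i,4]>15: 
            q=P[l==i];print(' knob?',ce[i].round(),st[i,4],q.min(0).round(3),q.max(0).round(3),np.median(q,0).round(3))
    h=near&(P[...,2]>.064)&(P[...,2]<.084)&(hsv[...,2]>110)&(s['depth']>0)
    r=cv2.minAreaRect((P[h][:,:2]*1000).astype(np.float32));print(' hood',h.sum(),np.round(r[0]),np.round(r[1]),round(r[2],1))
    # tray: points near lip height
s=load('scene');P=cloud(s);hsv=cv2.cvtColor(s['image'],cv2.COLOR_RGB2HSV)
t=(abs(P[...,0]-.45)<.16)&(abs(P[...,1]+.36)<.14)&(hsv[...,2]>120)&(P[...,2]<.02)
t=cv2.morphologyEx(t.astype(np.uint8),cv2.MORPH_OPEN,np.ones((3,3)));k,l,st,ce=cv2.connectedComponentsWithStats(t)
i=1+st[1:,4].argmax();p=P[l==i];r=cv2.minAreaRect((p[:,:2]*1000).astype(np.float32));print('tray',st[i],np.round(r[0]),np.round(r[1]),round(r[2],1))
E
```

```text
scene disc [ 0.5263 -0.1057] 0.1423 26
 knob? [356. 199.] 318 [ 0.655 -0.211  0.06 ] [ 0.666 -0.039  0.097] [ 0.66  -0.127  0.077]
 knob? [285. 207.] 66 [ 0.417 -0.058  0.08 ] [ 0.442 -0.036  0.107] [ 0.424 -0.052  0.094]
 hood 1095 [ 564. -108.] [185. 266.] 27.6
side disc [ 0.5256 -0.0978] 0.1384 25
 knob? [300. 183.] 128 [ 0.657 -0.21   0.06 ] [ 0.665 -0.035  0.099] [ 0.661 -0.12   0.081]
 knob? [343. 202.] 37 [ 0.42  -0.046  0.078] [ 0.443 -0.028  0.106] [ 0.429 -0.035  0.094]
 hood 687 [575. -98.] [216. 260.] 30.2
tray [ 306  347   63   53 2234] [ 477. -360.] [283. 242.] 89.2
```

Request:
servo_tool(increments=[[1,-0.444,-0.403,-0.1,0,0,0],[1,-0.444,-0.403,-0.1,0,0,0],[1,-0.444,-0.403,-0.1,0,0,0],[1,-0.444,-0.403,-0.1,0,0,0],[1,-0.444,-0.403,-0.1,0,0,0],[1,-0.444,-0.403,-0.1,0,0,0],[1,-0.444,-0.403,-0.1,0,0,0],[1,-0.444,-0.403,-0.1,0,0,0],[1,-0.444,-0.403,-0.1,0,0,0],[1,-0.444,-0.403,-0.1,0,0,0],[1,-0.444,-0.403,-0.1,0,0,0],[1,-0.444,-0.403,-0.1,0,0,0]])

```text
time_s: 1.3
tool_pos: [0.4691, 0.061, 0.3302]
eef_rot: [0.125, 0.992, 0.0, -0.0]
ft_force: [1.3, 1.0, -0.2]
opening: 0.997
grip_force: 0.0
```

```bash
cat >> h.py <<'E'
from scipy.spatial.transform import Rotation as Ro
def wcloud(s):
    d=s['depth'].astype(float);K=s['K'];v,u=np.mgrid[:d.shape[0],:d.shape[1]]
    x=(u-K[0,2])/K[0,0];y=(v-K[1,2])/K[1,1];r=np.hypot(x,y)+1e-9;t=np.tan(np.minimum(r,1.4))/r
    p=np.stack([x*t*d,-y*t*d,-d],-1);T=s['cam_to_world'];return p@T[:3,:3].T+T[:3,3]
def ray(s,u,v,z):
    K=s['K'];x=(u-K[0,2])/K[0,0];y=(v-K[1,2])/K[1,1];r=np.hypot(x,y)+1e-9;k=np.sin(r)/r
    T=s['cam_to_world'];w=T[:3,:3]@np.array([x*k,-y*k,-np.cos(r)]);o=T[:3,3];return o+w*(z-o[2])/w[2]
def st():
    o=robot.get_obs();R=Ro.from_quat(o['eef_rot']).as_matrix()
    print('t',round(o['time_s'],2),'pos',o['tool_pos'].round(4),'yaw x',np.degrees(np.arctan2(R[1,0],R[0,0])).round(2),'tilt',np.degrees(np.arccos(-R[2,2])).round(2),'F',o['ft_force'].round(2),'op',round(o['opening'],3),'g',round(o['grip_force'],1),'j6',o['joint_pos'].round(2)); return o,R
def to(x,y,z,yaw=None):
    o,R=st();t=R.T@(np.array([x,y,z])-o['tool_pos']);a=[0,0,0]
    if yaw is not None:
        y0=np.radians(yaw);T=np.array([[np.cos(y0),np.sin(y0),0],[np.sin(y0),-np.cos(y0),0],[0,0,-1]])
        a=np.degrees(Ro.from_matrix(R.T@T).as_rotvec())
    print('inc',t.round(4),np.round(a,2))
E
python3 - <<'E'
from h import *
st();s=snap('wrist');save(s['image'],'w1.png');print(s['K'],s['cam_to_world'].round(3))
E
```

```text
t 1.3 pos [0.4691 0.061  0.3302] yaw x 165.61 tilt 0.02 F [ 1.3   1.03 -0.16] op 0.997 g 0.0 j6 [-0.04  0.1   0.02  1.49  0.    0.21]
[[309.70691629   0.         315.1725307 ]
 [  0.         309.70691629 198.73057914]
 [  0.           0.           1.        ]] [[ 0.25  -0.928 -0.277  0.399]
 [ 0.968  0.239  0.071  0.079]
 [ 0.    -0.286  0.958  0.472]
 [ 0.     0.     0.     1.   ]]
```

View pics/w1.png

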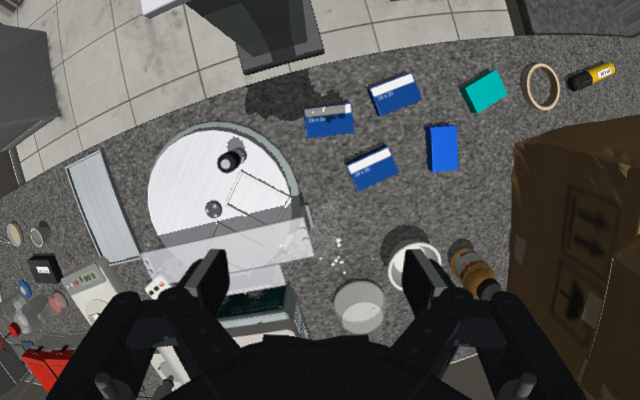

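The wrist view shows the hub at (213,208), knob at (231,160), three labelled cartons at (330,120), (395,94) and (372,167), the tray at (103,205) and the hood's front edge from (142,257) to (312,222).

```bash
python3 - <<'E'
from h import *
s=load('wrist');im=s['image'];hsv=cv2.cvtColor(im,cv2.COLOR_RGB2HSV);P=wcloud(s)
print('hub',ray(s,213,208,.04).round(4),P[208,213].round(3),'knobtop',P[155:165:3,228:236:3,2].round(3).ravel())
# disc
m=(np.hypot(P[...,0]-.515,P[...,1]+.105)<.17)&(P[...,2]>.012)&(P[...,2]<.05)&(hsv[...,1]<60)&(s['depth']>0)
p=P[m][:,:2];c=np.array([.515,-.105])
for _ in range(20):
    a=np.arctan2(*(p-c).T[::-1]);r=np.hypot(*(p-c).T);b=((a+np.pi)/(2*np.pi)*48).astype(int)
    q=np.array([p[b==i][np.argsort(r[b==i])[-3]] for i in range(48) if (b==i).sum()>8]);q=q[abs(np.hypot(*(q-c).T)-.134)<.012]
    A=np.c_[2*q,np.ones(len(q))];x=np.linalg.lstsq(A,(q**2).sum(1),rcond=None)[0];c=x[:2]
print('disc',c.round(4),np.sqrt(x[2]+c@c).round(4),len(q))
k=((hsv[...,2]<70)&(np.hypot(P[...,0]-.43,P[...,1]+.045)<.05)&(P[...,2]>.095)).astype(np.uint8)
n,l,stt,ce=cv2.connectedComponentsWithStats(k);i=1+stt[1:,4].argmax();q=l==i
print('knob',stt[i],ce[i],P[q].mean(0),cv2.minEnclosingCircle((P[q][:,:2]*1000).astype(np.float32)), 'z',np.percentile(P[q][:,2],[5,50,95]))
kc=ray(s,*ce[i],.105);print('by ray',kc)
h=(P[...,2]>.062)&(P[...,2]<.09)&(np.hypot(P[...,0]-.56,P[...,1]+.105)<.17)&(hsv[...,2]>90)&(P[...,0]>.47)
r=cv2.minAreaRect((P[h][:,:2]*1000).astype(np.float32));print('hood',h.sum(),r)
e0=ray(s,142,257,.077);e1=ray(s,312,222,.077);print('hood edge',e0.round(4),e1.round(4),np.linalg.norm(e1-e0),np.degrees(np.arctan2(*(e1-e0)[:2])))
b=cv2.inRange(hsv,(100,120,40),(125,255,255))
b|=((hsv[...,1]<90)&(hsv[...,2]>130)&(P[...,2]>.017)&(P[...,2]<.04)&(P[...,1]>.04)&(P[...,0]<.56)).astype(np.uint8)*255
b&=((P[...,2]>.017)&(P[...,2]<.04)&(P[...,1]>.04)).astype(np.uint8)*255
cs,_=cv2.findContours(b,cv2.RETR_EXTERNAL,cv2.CHAIN_APPROX_NONE)
for c_ in cs:
    if cv2.contourArea(c_)<200: continue
    w=np.array([ray(s,*t,.024)[:2]*1000 for t in c_[:,0]],np.float32);r=cv2.minAreaRect(w);print('carton',c_[:,0].mean(0).round(),np.round(r[0],1),np.round(r[1]),round(r[2],1))
t=((hsv[...,2]>110)&(abs(P[...,0]-.45)<.17)&(P[...,1]<-.26)&(P[...,1]>-.5)&(P[...,2]<.016)&(P[...,2]>-.02)).astype(np.uint8)
n,l,stt,ce=cv2.connectedComponentsWithStats(t);i=1+stt[1:,4].argmax();
vv,uu=np.nonzero(l==i);w=np.array([ray(s,u,v,.010)[:2]*1000 for u,v in zip(uu,vv)],np.float32);print('tray',stt[i],cv2.minAreaRect(w))
E
```

```text
hub [ 0.4992 -0.1079  0.04  ] [ 0.499 -0.108  0.039] knobtop [0.103 0.101 0.094 0.104 0.104 0.1   0.105 0.104 0.102 0.105 0.104 0.103]
disc [ 0.5233 -0.1068] 0.1364 31
knob [  55  291   96  101 2429] [ 98.49897077 335.9534788 ] [ 0.44133556 -0.00076603  0.41380985] ((442.5748596191406, -2.7693700790405273), 6.619009971618652) z [0.39157541 0.41427693 0.43538048]
by ray [ 0.67142582 -0.43180624  0.105     ]
hood 6685 ((621.4609375, -111.79884338378906), (277.6874084472656, 181.8310089111328), 89.0239028930664)
hood edge [ 0.5383 -0.2455  0.077 ] [0.5441 0.0369 0.077 ] 0.28246308635584577 1.1756146841157136
carton [372. 168.] [503.6 139.5] [46. 69.] 10.9
carton [443. 148.] [499.2 256.6] [47. 71.] 82.3
carton [326. 116.] [419.1  93.4] [69. 44.] 82.2
carton [394.  93.] [403.1 198. ] [45. 71.] 9.1
tray [  64  147   80  119 4116] ((458.8128662109375, -359.2253723144531), (232.20565795898438, 111.00650024414062), 0.7154040336608887)
```

```bash
python3 - <<'E'
from h import *
s=load('wrist');im=s['image'];hsv=cv2.cvtColor(im,cv2.COLOR_RGB2HSV);P=wcloud(s)
w=((hsv[...,2]>150)&(hsv[...,1]<50)).astype(np.uint8);w[:, :135]=0;w[:100]=0;w[:,310:]=0;w[270:]=0
n,l,stt,ce=cv2.connectedComponentsWithStats(w);i=1+stt[1:,4].argmax()
c=max(cv2.findContours((l==i).astype(np.uint8),cv2.RETR_EXTERNAL,cv2.CHAIN_APPROX_NONE)[0],key=len)[:,0]
q=np.array([ray(s,*t,.03)[:2] for t in c]);q=q[q[:,0]<.52];x0=np.array([.505,-.105])
for _ in range(10):
    A=np.c_[2*q,np.ones(len(q))];x=np.linalg.lstsq(A,(q**2).sum(1),rcond=None)[0];x0=x[:2];R=np.sqrt(x[2]+x0@x0);e=abs(np.hypot(*(q-x0).T)-R);q=q[e<max(.002,2*e.std())]
print(stt[i],x0.round(4),R.round(4),len(q),e.mean())
k=((hsv[...,2]<75)).astype(np.uint8);k[:145]=0;k[178:]=0;k[:,:212]=0;k[:,250:]=0
n,l,stt,ce=cv2.connectedComponentsWithStats(k);i=1+stt[1:,4].argmax();print('knob',stt[i],ce[i])
q=l==i;p=P[q];top=p[:,2]>.098;print(top.sum(),np.median(p[top],0),p[top].min(0),p[top].max(0))
print([ray(s,u,v,.105).round(3)[:2] for u,v in((233,158),(231,160),(228,162))])
cv2.imwrite('pics/w1k.png',cv2.resize(im[110:280,130:330][...,::-1],None,fx=3.5,fy=3.5,interpolation=cv2.INTER_CUBIC))
E
```

```text
[ 148  130  143  106 9705] [ 0.5021 -0.1104] 0.1207 232 0.000511839672816669
knob [218 151  23  22 269] [230.20817844 160.15613383]
184 [ 0.43158937 -0.03958692  0.10323781] [ 0.42097013 -0.0554394   0.09808897] [ 0.44421604 -0.03164662  0.10609191]
[array([ 0.43 , -0.033]), array([ 0.431, -0.036]), array([ 0.433, -0.041])]
```

View pics/w1k.png

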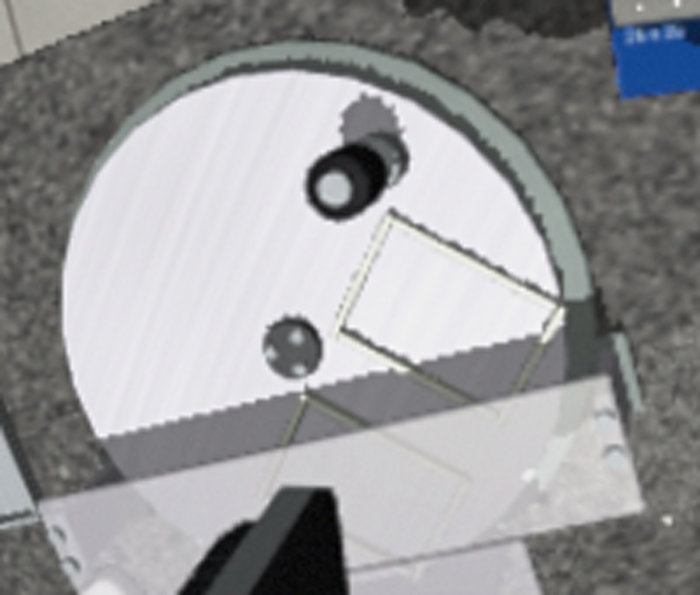

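The crop shows the knob top at about crop (335,187), pin and bays behind it, with the hub at crop (292,346). So the axis is at about (.501,-.109) and the knob at about (.434,-.045), which is 93 mm from the axis (nominal 95).

```bash
python3 - <<'E'
from h import *
s=load('wrist');print(ray(s,225.7,163.4,.105),ray(s,141.4,252.3,.077),ray(s,304.3,217.1,.077))
to(.434,-.045,.16,179)
E
```

```text
[ 0.43343455 -0.0441025   0.105     ] [ 0.53032981 -0.24244956  0.077     ] [0.53465648 0.02858752 0.077     ]
t 1.35 pos [0.4737 0.0554 0.3304] yaw x 165.29 tilt 0.31 F [ 5.39 -3.93  1.27] op 1.0 g 0.0 j6 [-0.05  0.11  0.03  1.49 -0.    0.21]
inc [ 0.0137 -0.1067  0.1707] [ -0.2    0.24 -13.71]
```

Request:
servo_tool(increments=[[0.75,0.004,-0.03,0.05,0,0,-5],[0.75,0.009,-0.07,0.1,0,0,-10],[0.75,0.0137,-0.1067,0.14,0,0,-13.7],[0.75,0.0137,-0.1067,0.17,0,0,-13.7],[0.75,0.0137,-0.1067,0.17,0,0,-13.7],[0.75,0.0137,-0.1067,0.17,0,0,-13.7]], grip_force=40)

```text
time_s: 1.95
tool_pos: [0.4278, -0.0367, 0.1594]
eef_rot: [0.006, 1.0, 0.001, -0.001]
ft_force: [0.8, 0.2, 1.5]
opening: 0.752
grip_force: 0.0
```

```bash
python3 - <<'E'
from h import *
s=snap('wrist');to(.434,-.045,.072,179);im=s['image'];save(im,'w2.png')
P=wcloud(s);hsv=cv2.cvtColor(im,cv2.COLOR_RGB2HSV)
k=(np.hypot(P[...,0]-.434,P[...,1]+.045)<.03)&(P[...,2]>.096)&(P[...,2]<.112);p=P[k];print(k.sum(),p[:,:2].min(0),p[:,:2].max(0),np.median(p,0),cv2.minEnclosingCircle((p[:,:2]*1000).astype(np.float32)))
E
```

```text
t 2.0 pos [ 0.4297 -0.0368  0.1611] yaw x 179.32 tilt 0.07 F [0.1  0.32 1.02] op 0.752 g 0.0 j6 [-0.27  0.07 -0.43  1.07  0.   -0.26]
inc [-0.0043 -0.0081  0.0891] [0.01 0.07 0.32]
1066 [ 0.42032181 -0.05748517] [ 0.44557964 -0.03233542] [ 0.43120234 -0.0446781   0.10342569] ((433.353271484375, -44.889888763427734), 13.356115341186523)
```

View pics/w2.png

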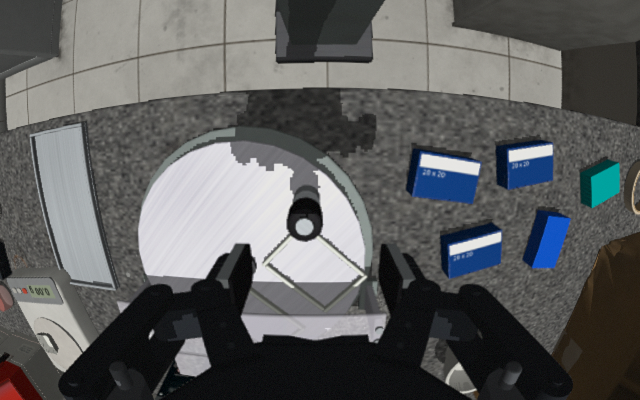

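The knob is at pixel (303,215), measured at (.433,-.045) with a radius of 13 mm, as expected.

Request:
servo_tool(increments=[[0.75,-0.0035,-0.008,0.02,0,0,0],[0.75,-0.0035,-0.008,0.05,0,0,0],[0.75,-0.0035,-0.008,0.075,0,0,0],[0.75,-0.0035,-0.008,0.087,0,0,0],[0.75,-0.0035,-0.008,0.087,0,0,0],[0.75,-0.0035,-0.008,0.087,0,0,0],[0.1,-0.0035,-0.008,0.087,0,0,0],[0.1,-0.0035,-0.008,0.087,0,0,0],[0.1,-0.0035,-0.008,0.087,0,0,0],[0.1,-0.0035,-0.008,0.087,0,0,0],[0.1,-0.0035,-0.008,0.087,0,0,0]], grip_force=40)

```text
time_s: 3.1
tool_pos: [0.4331, -0.0447, 0.074]
eef_rot: [0.006, 1.0, 0.0, 0.001]
ft_force: [0.7, 2.7, 5.9]
opening: 0.291
grip_force: 39.0
```

```bash
python3 - <<'E'
from h import *
o,R=st();p=o['tool_pos']
c=np.array([.502,-.1085]);d=p[:2]-c;a=np.degrees(np.arctan2(d[1],d[0]));r=np.hypot(*d);print(a,r)
def path(a0,a1,r0,n):
    for i in range(1,n+1):
        f=i/n;q=np.radians(a0+(a1-a0)*f);rr=r0+(.095-r0)*f
        t=R.T@(np.r_[c+rr*np.array([np.cos(q),np.sin(q)]),p[2]]-p);print(t[:2].round(4))
path(a%360,269,r,18)
E
```

```text
t 3.1 pos [ 0.4331 -0.0447  0.074 ] yaw x 179.35 tilt 0.14 F [0.66 2.73 5.93] op 0.291 g 39.0 j6 [-0.29  0.16 -0.56  0.84  0.   -0.28]
137.20214030891646 0.09388591296581954
[ 0.0075 -0.0094]
[ 0.0138 -0.0196]
[ 0.0187 -0.0305]
[ 0.0222 -0.0421]
[ 0.0241 -0.0539]
[ 0.0246 -0.0659]
[ 0.0235 -0.0779]
[ 0.0209 -0.0897]
[ 0.0168 -0.101 ]
[ 0.0113 -0.1118]
[ 0.0045 -0.1217]
[-0.0035 -0.1307]
[-0.0127 -0.1387]
[-0.0228 -0.1454]
[-0.0336 -0.1507]
[-0.0451 -0.1546]
[-0.0569 -0.1571]
[-0.069 -0.158]
```

Request:
servo_tool(increments=[[0.1,0,0,-0.003,0,0,0],[0.1,0.0075,-0.0094,-0.003,0,0,0],[0.1,0.0138,-0.0196,-0.003,0,0,0],[0.1,0.0187,-0.0305,-0.003,0,0,0],[0.1,0.0222,-0.0421,-0.003,0,0,0],[0.1,0.0241,-0.0539,-0.003,0,0,0],[0.1,0.0246,-0.0659,-0.003,0,0,0],[0.1,0.0235,-0.0779,-0.003,0,0,0],[0.1,0.0209,-0.0897,-0.003,0,0,0],[0.1,0.0209,-0.0897,-0.003,0,0,0]])

```text
time_s: 4.1
tool_pos: [0.4106, -0.1365, 0.076]
eef_rot: [0.007, 1.0, -0.0, 0.0]
ft_force: [3.8, 1.3, -8.7]
opening: 0.289
grip_force: 40.1
```

```bash
cat >> h.py <<'E'
def arc(a1,n,c=(.502,-.1085)):
    c=np.array(c);o,R=st();p=o['tool_pos'];d=p[:2]-c;a=np.degrees(np.arctan2(d[1],d[0]))%360;r=np.hypot(*d);print('ang',a,'r',r)
    for i in range(1,n+1):
        f=i/n;q=np.radians(a+(a1-a)*f);rr=r+(.095-r)*f
        t=R.T@(np.r_[c+rr*np.array([np.cos(q),np.sin(q)]),p[2]]-p);print(t[:2].round(4))
E
python3 -c "
from h import *
arc(271,9)"
```

```text
t 4.1 pos [ 0.4106 -0.1365  0.076 ] yaw x 179.22 tilt 0.04 F [ 3.8   1.28 -8.74] op 0.289 g 40.1 j6 [-0.51  0.16 -0.56  0.85 -0.   -0.49]
ang 197.00702919540515 r 0.0955961580207543
[-0.0052 -0.0127]
[-0.0121 -0.0245]
[-0.0206 -0.0352]
[-0.0306 -0.0445]
[-0.0418 -0.0524]
[-0.054  -0.0585]
[-0.0669 -0.0628]
[-0.0804 -0.0653]
[-0.094  -0.0657]
```

Request:
servo_tool(increments=[[0.1,-0.0052,-0.0127,0,0,0,0],[0.1,-0.0121,-0.0245,0,0,0,0],[0.1,-0.0206,-0.0352,0,0,0,0],[0.1,-0.0306,-0.0445,0,0,0,0],[0.1,-0.0418,-0.0524,0,0,0,0],[0.1,-0.054,-0.0585,0,0,0,0],[0.1,-0.0669,-0.0628,0,0,0,0],[0.1,-0.0804,-0.0653,0,0,0,0],[0.1,-0.093,-0.0657,0,0,0,0],[0.1,-0.093,-0.0657,0,0,0,0]])

```text
time_s: 5.1
tool_pos: [0.5018, -0.2043, 0.075]
eef_rot: [0.007, 1.0, -0.002, -0.003]
ft_force: [-4.4, -7.9, -7.2]
opening: 0.291
grip_force: 40.8
```

```bash
python3 -c "
from h import *
arc(271,1)"
```

```text
t 5.1 pos [ 0.5018 -0.2043  0.075 ] yaw x 179.23 tilt 0.41 F [-4.37 -7.91 -7.24] op 0.291 g 40.8 j6 [-0.53  0.35 -0.3   0.92 -0.01 -0.52]
ang 269.8524252531089 r 0.09581628360239335
[-0.0019  0.0009]
```

Request:
servo_tool(increments=[[0.1,-0.004,0.001,0,0,0,0],[0.1,-0.004,0.001,0,0,0,0]])

```text
time_s: 5.3
tool_pos: [0.5023, -0.204, 0.0744]
eef_rot: [0.007, 1.0, -0.003, -0.006]
ft_force: [-12.3, -12.9, -7.3]
opening: 0.29
grip_force: 40.9
```

Request:
servo_tool(increments=[[0.1,0,0,0.004,0,0,0],[0.1,0,0,0.008,0,0,0],[0.1,0,0,0.012,0,0,0],[0.1,0,0,0.014,0,0,0],[0.1,0,0,0.014,0,0,0]])

```text
time_s: 5.8
tool_pos: [0.5027, -0.2042, 0.0637]
eef_rot: [0.008, 1.0, -0.004, -0.004]
ft_force: [-19.5, -8.2, 14.8]
opening: 0.291
grip_force: 43.2
```

```bash
python3 -c "
from h import *
arc(270,1)"
```

```text
t 5.8 pos [ 0.5027 -0.2042  0.0637] yaw x 179.13 tilt 0.65 F [-19.49  -8.2   14.8 ] op 0.291 g 43.2 j6 [-0.53  0.36 -0.31  0.9  -0.01 -0.51]
ang 270.44542681814926 r 0.0957079334057525
[0.0008 0.0007]
```

Request:
servo_tool(increments=[[0.75,0.004,0.001,-0.001,0,0,0],[0.75,0.004,0.001,-0.001,0,0,0],[0.75,0.004,0.001,-0.001,0,0,0],[0.75,0.004,0.001,-0.02,0,0,0],[0.75,0.004,0.001,-0.06,0,0,0],[0.75,0.004,0.001,-0.1,0,0,0],[0.75,0.03,0.05,-0.15,0,0,0],[0.75,0.05,0.09,-0.16,0,0,0],[0.75,0.05,0.09,-0.16,0,0,0],[0.75,0.05,0.09,-0.16,0,0,0]])

```text
time_s: 6.8
tool_pos: [0.4578, -0.1081, 0.2238]
eef_rot: [0.004, 1.0, -0.0, 0.002]
ft_force: [0.0, -0.0, 0.3]
opening: 0.751
grip_force: 0.0
```

```bash
python3 - <<'E'
from h import *
st();s=snap('wrist');im=s['image'];save(im,'w3.png');P=wcloud(s);hsv=cv2.cvtColor(im,cv2.COLOR_RGB2HSV)
k=(np.hypot(P[...,0]-.502,P[...,1]+.204)<.025)&(P[...,2]>.084)&(P[...,2]<.112);p=P[k];print(k.sum(),np.median(p,0),cv2.minEnclosingCircle((p[:,:2]*1000).astype(np.float32)))
b=((P[...,2]>.017)&(P[...,2]<.033)&(P[...,1]>.04)&(P[...,0]<.56)&(hsv[...,0]>100)&(hsv[...,0]<125)&(hsv[...,1]>100)|(P[...,2]>.017)&(P[...,2]<.033)&(P[...,1]>.06)&(P[...,0]<.56)&(hsv[...,1]<60)&(hsv[...,2]>150)).astype(np.uint8)
for c_ in cv2.findContours(b,cv2.RETR_EXTERNAL,cv2.CHAIN_APPROX_NONE)[0]:
    if cv2.contourArea(c_)<300: continue
    w=np.array([ray(s,*t,.024)[:2]*1000 for t in c_[:,0]],np.float32);r=cv2.minAreaRect(w);print('carton',c_[:,0].mean(0).round(),np.round(r[0],1),np.round(r[1]),round(r[2],1))
E
```

```text
t 6.8 pos [ 0.4578 -0.1081  0.2238] yaw x 179.51 tilt 0.19 F [ 0.04 -0.04  0.27] op 0.751 g 0.0 j6 [-0.4   0.11 -0.23  1.23  0.   -0.39]
525 [ 0.49863851 -0.20328192  0.09297963] ((500.8427429199219, -204.5735626220703), 13.272509574890137)
carton [500. 208.] [503.9 136.4] [47. 73.] 11.3
carton [560. 203.] [499.4 254.2] [52. 71.] 83.6
carton [478. 142.] [418.9  90.8] [73. 45.] 82.7
carton [541. 136.] [403.3 194.7] [46. 74.] 8.7
```

View pics/w3.png

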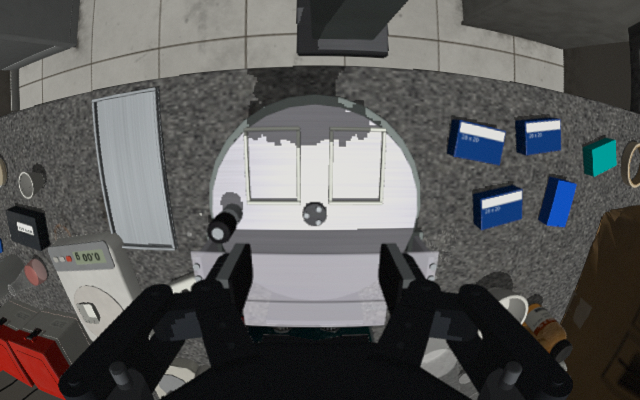

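The table is at the loading stop with the knob at (219,230), home (top at z=.093). The bays are at (273,166) and (357,166), and the cartons haven't changed. Next is carton A at (478,142).

```bash
python3 - <<'E'
from h import *
s=load('wrist')
for n,q in dict(b=[(248,129),(300,130),(247,202),(299,203)],a=[(331,129),(382,129),(331,203),(383,202)]).items():
    w=np.array([ray(s,u,v,.040)[:2] for u,v in q]);print(n,w.round(4).tolist(),w.mean(0).round(4))
to(.419,.092,.14,82.7)
E
```

```text
b [[0.4054, -0.1794], [0.4081, -0.1241], [0.4864, -0.1853], [0.488, -0.1269]] [ 0.447  -0.1539]
a [[0.4074, -0.0917], [0.4068, -0.0375], [0.4884, -0.0916], [0.4878, -0.0332]] [ 0.4476 -0.0635]
t 6.85 pos [ 0.4583 -0.1093  0.2227] yaw x 179.46 tilt 0.15 F [ 0.21  0.37 -0.87] op 0.747 g 0.0 j6 [-0.4   0.11 -0.23  1.23 -0.   -0.4 ]
inc [0.0414 0.201  0.0824] [7.000e-02 1.500e-01 9.676e+01]
```

Request:
servo_tool(increments=[[0.75,0.004,0.02,0,0,0,8],[0.75,0.008,0.04,0,0,0,16],[0.75,0.012,0.06,0,0,0,24],[0.75,0.016,0.08,0,0,0,32],[0.75,0.02,0.1,0,0,0,40],[0.75,0.024,0.12,0,0,0,48],[0.75,0.028,0.14,0,0,0,56],[0.75,0.032,0.16,0.02,0,0,64],[0.75,0.036,0.18,0.04,0,0,72],[0.75,0.041,0.2,0.06,0,0,80],[0.75,0.0414,0.201,0.08,0,0,88],[0.75,0.0414,0.201,0.082,0,0,96.7]])

```text
time_s: 8.05
tool_pos: [0.4172, 0.0917, 0.1364]
eef_rot: [0.752, 0.659, -0.002, -0.002]
ft_force: [-0.1, -0.1, 0.7]
opening: 0.75
grip_force: 0.0
```

Request:
servo_tool(increments=[[0.75,0,0,0,0,0,0],[0.75,0,0,0,0,0,0]])

```text
time_s: 8.25
tool_pos: [0.4192, 0.0913, 0.1394]
eef_rot: [0.75, 0.662, -0.0, -0.0]
ft_force: [0.2, 0.4, 0.2]
opening: 0.752
grip_force: 0.0
```

```bash
cat >> h.py <<'E'
def cartons(x,y,ztop=.024,rad=.06):
    s=snap('wrist');im=s['image'];P=wcloud(s)
    b=((abs(P[...,2]-ztop)<.006)&(np.hypot(P[...,0]-x,P[...,1]-y)<rad)).astype(np.uint8)
    b=cv2.morphologyEx(b,cv2.MORPH_OPEN,np.ones((3,3)))
    for c_ in cv2.findContours(b,cv2.RETR_EXTERNAL,cv2.CHAIN_APPROX_NONE)[0]:
        if cv2.contourArea(c_)<300: continue
        w=np.array([ray(s,*t,ztop)[:2]*1000 for t in c_[:,0]],np.float32);r=cv2.minAreaRect(w);print('carton',c_[:,0].mean(0).round(),np.round(r[0],1),np.round(r[1]),round(r[2],1))
    return s
E
python3 - <<'E'
from h import *
s=cartons(.419,.092);save(s['image'],'w4.png');to(.419,.092,.003,82.7)
E
```

```text
carton [314. 189.] [419.1  94.7] [70. 44.] 82.8
t 8.3 pos [0.4193 0.0913 0.1398] yaw x 82.86 tilt 0.0 F [-0.56 -1.47  0.1 ] op 0.748 g 0.0 j6 [ 0.03  0.09 -0.47  1.01 -0.    1.72]
inc [ 0.0007 -0.0004  0.1368] [0.   0.   0.16]
```

View pics/w4.png

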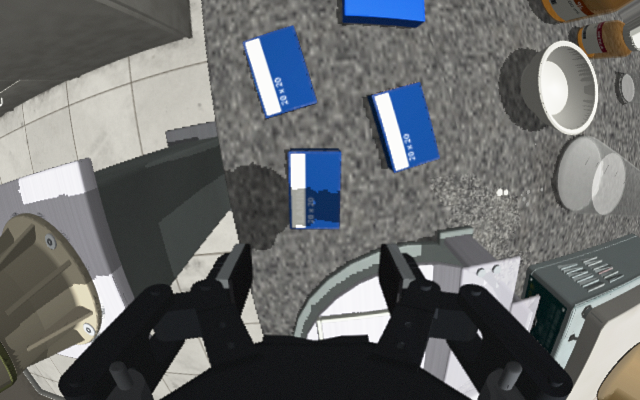

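Carton A is at (314,189), square between the fingers and 3 mm further along +y.

Request:
servo_tool(increments=[[0.75,0.0035,0,0.045,0,0,0],[0.75,0.0035,0,0.09,0,0,0],[0.75,0.0035,0,0.12,0,0,0],[0.75,0.0035,0,0.136,0,0,0],[0.75,0.0035,0,0.136,0,0,0],[0.3,0.0035,0,0.136,0,0,0],[0.3,0.0035,0,0.136,0,0,0],[0.3,0.0035,0,0.136,0,0,0],[0.3,0.0035,0,0.136,0,0,0],[0.3,0.0035,0,0.136,0,0,0]], grip_force=40)

```text
time_s: 9.3
tool_pos: [0.4202, 0.0953, 0.0052]
eef_rot: [0.75, 0.661, 0.001, 0.001]
ft_force: [-0.1, -0.7, 7.0]
opening: 0.514
grip_force: 42.6
```

Request:
servo_tool(increments=[[0.3,0,0,-0.02,0,0,0],[0.3,0,0,-0.06,0,0,0],[0.3,0,0,-0.1,0,0,0],[0.3,0,0,-0.12,0,0,0],[0.3,0,0,-0.12,0,0,0],[0.3,0,0,-0.12,0,0,0],[0.3,0,0,-0.12,0,0,0],[0.3,0,0,-0.12,0,0,0]])

```text
time_s: 10.1
tool_pos: [0.4178, 0.0952, 0.1226]
eef_rot: [0.75, 0.661, -0.001, -0.001]
ft_force: [0.4, 0.5, -0.3]
opening: 0.513
grip_force: 41.8
```

```bash
python3 - <<'E'
from h import *
st();to(.447,-.154,.17,179)
s=snap('wrist');print(st()[0]['ft_force'])
E
```

```text
t 10.1 pos [0.4178 0.0952 0.1226] yaw x 82.74 tilt 0.16 F [ 0.44  0.5  -0.25] op 0.513 g 41.8 j6 [ 0.04  0.1  -0.5   0.97  0.    1.73]
t 10.1 pos [0.4178 0.0952 0.1226] yaw x 82.74 tilt 0.16 F [ 0.44  0.5  -0.25] op 0.513 g 41.8 j6 [ 0.04  0.1  -0.5   0.97  0.    1.73]
inc [-0.2435  0.0604 -0.0474] [ -0.14  -0.11 -96.26]
t 10.15 pos [0.4179 0.0952 0.1228] yaw x 82.74 tilt 0.14 F [-0.95  0.18 -0.96] op 0.515 g 41.8 j6 [ 0.04  0.1  -0.5   0.97  0.    1.73]
[-0.94813289  0.18013789 -0.96349724]
```

Lifting changes the force by less than 1 N, so carton A is empty and goes to the tray.

```bash
python3 - <<'E'
from h import *
to(.404,-.355,.17,90.5)
E
```

```text
t 10.15 pos [0.4179 0.0952 0.1228] yaw x 82.74 tilt 0.14 F [-0.95  0.18 -0.96] op 0.515 g 41.8 j6 [ 0.04  0.1  -0.5   0.97  0.    1.73]
inc [-0.4483  0.043  -0.0472] [-0.14  0.01 -7.76]
```

Request:
servo_tool(increments=[[0.3,0,0,-0.04,0,0,0],[0.3,-0.045,0.004,-0.047,0,0,-1],[0.3,-0.09,0.008,-0.047,0,0,-2],[0.3,-0.135,0.013,-0.047,0,0,-3],[0.3,-0.18,0.017,-0.047,0,0,-4],[0.3,-0.225,0.022,-0.047,0,0,-5],[0.3,-0.27,0.026,-0.047,0,0,-6],[0.3,-0.315,0.03,-0.047,0,0,-7],[0.3,-0.36,0.035,-0.047,0,0,-7.8],[0.3,-0.405,0.039,-0.047,0,0,-7.8],[0.3,-0.448,0.043,-0.047,0,0,-7.8],[0.3,-0.448,0.043,-0.047,0,0,-7.8]])

```text
time_s: 11.35
tool_pos: [0.4045, -0.3598, 0.1696]
eef_rot: [0.706, 0.709, -0.001, 0.0]
ft_force: [-0.6, -0.4, -0.0]
opening: 0.516
grip_force: 41.8
```

```bash
python3 - <<'E'
from h import *
st();s=snap('wrist');im=s['image'];save(im,'w5.png');P=wcloud(s);hsv=cv2.cvtColor(im,cv2.COLOR_RGB2HSV)
E
```

```text
t 11.35 pos [ 0.4045 -0.3598  0.1696] yaw x 90.24 tilt 0.08 F [-0.62 -0.35 -0.  ] op 0.516 g 41.8 j6 [-0.87  0.27 -0.16  1.13 -0.    0.69]
```

View pics/w5.png

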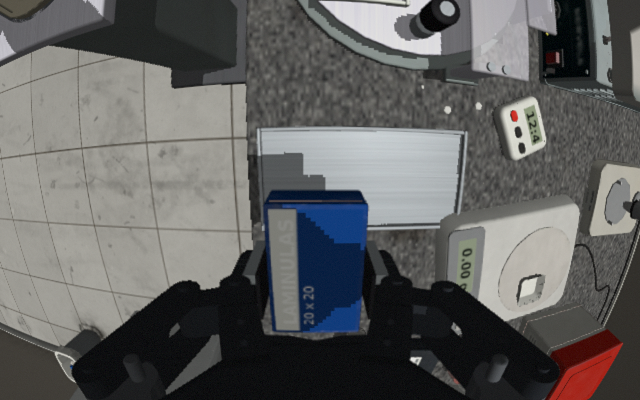

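The tray corners are at (258,128), (465,132) and (455,228), and carton A hangs between the fingers.

```bash
python3 - <<'E'
from h import *
s=load('wrist');a,b,c=[ray(s,*q,.012)[:2] for q in((258,128),(465,132),(455,228))];print(a,b,c,np.linalg.norm(a-b),np.linalg.norm(b-c));m=(a+c)/2;u=(b-a)/np.linalg.norm(b-a);print('ctr',m,'ang',np.degrees(np.arctan2(u[1],u[0])));g=m-.05*u;print(g);to(g[0],g[1],.012,90+np.degrees(np.arctan2(u[1],u[0])))
E
```

```text
[ 0.34938109 -0.30539642] [ 0.56075383 -0.30394881] [ 0.56189711 -0.41069138] 0.21137769555854627 0.106748685414478
ctr [ 0.4556391 -0.3580439] ang 0.39238947320093776
[ 0.40564027 -0.35838632]
t 11.4 pos [ 0.4042 -0.3568  0.1694] yaw x 90.32 tilt 0.1 F [ 0.23  0.67 -1.09] op 0.517 g 41.8 j6 [-0.87  0.27 -0.16  1.14  0.    0.69]
inc [-0.0018  0.0016  0.1574] [-0.06 -0.08 -0.08]
```

Request:
servo_tool(increments=[[0.3,-0.002,0.0015,0.045,0,0,0],[0.3,-0.002,0.0015,0.09,0,0,0],[0.3,-0.002,0.0015,0.13,0,0,0],[0.3,-0.002,0.0015,0.15,0,0,0],[0.3,-0.002,0.0015,0.159,0,0,0],[0.3,-0.002,0.0015,0.159,0,0,0],[0.62,-0.002,0.0015,0.159,0,0,0],[0.62,-0.002,0.0015,0.159,0,0,0],[0.62,-0.002,0.0015,0.14,0,0,0],[0.62,-0.002,0.0015,0.1,0,0,0],[0.62,-0.002,0.0015,0.05,0,0,0],[0.62,-0.002,0.0015,0,0,0,0]])

```text
time_s: 12.6
tool_pos: [0.4063, -0.3563, 0.1734]
eef_rot: [0.704, 0.71, 0.0, 0.0]
ft_force: [1.3, -1.9, -0.3]
opening: 0.62
grip_force: 0.0
```

```bash
python3 - <<'E'
from h import *
cartons(.405,-.358,.028);to(.504,.138,.15,101)
E
```

```text
carton [315. 184.] [ 406.7 -355.9] [45. 69.] 0.4
t 12.65 pos [ 0.4092 -0.3596  0.1827] yaw x 90.55 tilt 0.79 F [ 1.46 -1.27  5.81] op 0.62 g 0.0 j6 [-0.87  0.26 -0.14  1.15  0.    0.69]
inc [0.497  0.0993 0.0283] [  0.45   0.65 -10.45]
```

Request:
servo_tool(increments=[[0.75,0.04,0.008,0,0,0,0],[0.75,0.085,0.017,0,0,0,-1],[0.75,0.13,0.026,0,0,0,-3],[0.75,0.175,0.035,0,0,0,-4],[0.75,0.22,0.044,0,0,0,-5],[0.75,0.265,0.053,0,0,0,-6],[0.75,0.31,0.062,0,0,0,-7],[0.75,0.355,0.071,0,0,0,-8],[0.75,0.4,0.08,0.005,0,0,-9],[0.75,0.445,0.089,0.01,0,0,-10],[0.75,0.49,0.098,0.02,0,0,-10.5],[0.75,0.4965,0.099,0.025,0,0,-10.5]])

```text
time_s: 13.85
tool_pos: [0.5014, 0.1451, 0.1463]
eef_rot: [0.634, 0.774, 0.001, 0.0]
ft_force: [-0.7, -0.1, 0.4]
opening: 0.749
grip_force: 0.0
```

Request:
servo_tool(increments=[[0.75,0,0,0,0,0,0],[0.75,0,0,0,0,0,0]])

```text
time_s: 14.05
tool_pos: [0.5007, 0.1401, 0.1464]
eef_rot: [0.636, 0.772, -0.0, 0.0]
ft_force: [0.9, -0.9, -0.2]
opening: 0.751
grip_force: 0.0
```

```bash
python3 - <<'E'
from h import *
cartons(.504,.14,rad=.065);to(.504,.14,.003,101)
E
```

```text
carton [319. 190.] [504.7 140.9] [45. 69.] 10.9
t 14.1 pos [0.5009 0.1397 0.1466] yaw x 100.96 tilt 0.04 F [ 0.06 -0.47 -0.29] op 0.748 g 0.0 j6 [ 0.12  0.25 -0.25  1.07 -0.    1.5 ]
inc [-0.0002  0.0031  0.1436] [ 0.03  0.02 -0.04]
```

Request:
servo_tool(increments=[[0.75,0.0005,0.004,0.045,0,0,0],[0.75,0.0005,0.004,0.09,0,0,0],[0.75,0.0005,0.004,0.125,0,0,0],[0.75,0.0005,0.004,0.142,0,0,0],[0.75,0.0005,0.004,0.142,0,0,0],[0.3,0.0005,0.004,0.142,0,0,0],[0.3,0.0005,0.004,0.142,0,0,0],[0.3,0.0005,0.004,0.142,0,0,0],[0.3,0.0005,0.004,0.142,0,0,0],[0.3,0.0005,0.004,0.142,0,0,0]], grip_force=50)

```text
time_s: 15.1
tool_pos: [0.5061, 0.1419, 0.0057]
eef_rot: [0.636, 0.772, 0.001, 0.001]
ft_force: [-0.1, -1.9, 6.4]
opening: 0.516
grip_force: 53.3
```

Request:
servo_tool(increments=[[0.3,0,0,-0.02,0,0,0],[0.3,0,0,-0.06,0,0,0],[0.3,0,0,-0.1,0,0,0],[0.3,0,0,-0.13,0,0,0],[0.3,0,0,-0.13,0,0,0],[0.3,0,0,-0.13,0,0,0],[0.3,0,0,-0.13,0,0,0],[0.3,0,0,-0.13,0,0,0]])

```text
time_s: 15.9
tool_pos: [0.5035, 0.1419, 0.1325]
eef_rot: [0.636, 0.772, -0.001, -0.001]
ft_force: [0.3, 0.7, -0.1]
opening: 0.509
grip_force: 52.6
```

```bash
python3 - <<'E'
from h import *
to(.4475,-.0625,.14,179)
E
```

```text
t 15.9 pos [0.5035 0.1419 0.1325] yaw x 101.04 tilt 0.16 F [ 0.27  0.69 -0.09] op 0.509 g 52.6 j6 [ 0.12  0.27 -0.26  1.04  0.    1.5 ]
inc [-0.1899 -0.0941 -0.0073] [ -0.12  -0.12 -77.96]
```

Request:
servo_tool(increments=[[0.3,0,0,0,0,0,0],[0.3,0,0,0,0,0,0],[0.3,0,0,-0.02,0,0,0],[0.3,0,0,-0.02,0,0,0],[0.3,0,0,-0.02,0,0,0]])

```text
time_s: 16.4
tool_pos: [0.505, 0.1421, 0.1539]
eef_rot: [0.636, 0.772, 0.0, 0.0]
ft_force: [-0.8, -0.1, -1.3]
opening: 0.512
grip_force: 52.6
```

```bash
python3 - <<'E'
from h import *
f=[]
for i in range(3):
    robot.snapshot('wrist');f.append(robot.get_obs()['ft_force'][2].round(2))
print(f);to(.507,-.356,.16,90.4)
E
```

```text
[np.float64(-0.67), np.float64(-0.76), np.float64(-0.58)]
t 16.55 pos [0.5042 0.142  0.1532] yaw x 101.04 tilt 0.06 F [-0.23 -0.24 -0.58] op 0.516 g 52.6 j6 [ 0.12  0.25 -0.23  1.09  0.    1.5 ]
inc [-0.4893 -0.0926 -0.0068] [-0.06 -0.   10.64]
```

Carton B shows about -0.6 N, so it is empty too and carton C must be the full one. B goes into the tray at x=.488.

Request:
servo_tool(increments=[[0.3,-0.044,-0.011,-0.01,0,0,1],[0.3,-0.088,-0.021,-0.01,0,0,2],[0.3,-0.132,-0.032,-0.01,0,0,3],[0.3,-0.176,-0.042,-0.01,0,0,4],[0.3,-0.22,-0.052,-0.01,0,0,5],[0.3,-0.264,-0.062,-0.01,0,0,6],[0.3,-0.308,-0.072,-0.01,0,0,7],[0.3,-0.352,-0.082,-0.01,0,0,8],[0.3,-0.396,-0.092,-0.01,0,0,9],[0.3,-0.44,-0.102,-0.01,0,0,10],[0.3,-0.486,-0.111,-0.01,0,0,10.6],[0.3,-0.486,-0.111,-0.01,0,0,10.6]])

```text
time_s: 17.75
tool_pos: [0.4882, -0.362, 0.1626]
eef_rot: [0.707, 0.708, -0.001, 0.001]
ft_force: [-0.8, 0.7, 0.3]
opening: 0.513
grip_force: 52.5
```

Request:
servo_tool(increments=[[0.3,0,0,0,0,0,0],[0.3,0,0,0,0,0,0]])

```text
time_s: 17.95
tool_pos: [0.4883, -0.3551, 0.1633]
eef_rot: [0.704, 0.71, 0.0, -0.001]
ft_force: [0.2, -0.1, -0.2]
opening: 0.511
grip_force: 52.5
```

```bash
python3 - <<'E'
from h import *
to(.488,-.356,.012,90.4)
E
```

```text
t 17.95 pos [ 0.4883 -0.3551  0.1633] yaw x 90.46 tilt 0.11 F [ 0.21 -0.07 -0.15] op 0.511 g 52.5 j6 [-0.76  0.4  -0.    1.17  0.    0.8 ]
inc [-0.0011 -0.0002  0.1513] [-0.06 -0.09  0.06]
```

Request:
servo_tool(increments=[[0.3,-0.001,0,0.045,0,0,0],[0.3,-0.001,0,0.09,0,0,0],[0.3,-0.001,0,0.13,0,0,0],[0.3,-0.001,0,0.145,0,0,0],[0.3,-0.001,0,0.153,0,0,0],[0.3,-0.001,0,0.153,0,0,0],[0.62,-0.001,0,0.153,0,0,0],[0.62,-0.001,0,0.153,0,0,0],[0.62,-0.001,0,0.14,0,0,0],[0.62,-0.001,0,0.1,0,0,0],[0.62,-0.001,0,0.05,0,0,0],[0.62,-0.001,0,0,0,0,0]])

```text
time_s: 19.15
tool_pos: [0.4884, -0.3569, 0.1667]
eef_rot: [0.704, 0.71, 0.0, 0.0]
ft_force: [1.7, -1.0, 0.5]
opening: 0.623
grip_force: 0.0
```

```bash
python3 - <<'E'
from h import *
cartons(.448,-.358,.028,.12);to(.4035,.197,.16,98.9)
E
```

```text
carton [231. 185.] [ 407.9 -356.1] [47. 70.] 0.2
carton [316. 185.] [ 489.5 -355.3] [45. 69.] 0.4
t 19.2 pos [ 0.4917 -0.3599  0.1767] yaw x 90.44 tilt 0.81 F [ 0.87 -1.75  5.88] op 0.619 g 0.0 j6 [-0.76  0.39  0.02  1.19  0.    0.8 ]
inc [ 0.5577 -0.084   0.0103] [ 0.54  0.61 -8.45]
```

Request:
servo_tool(increments=[[0.75,0.04,-0.006,0,0,0,0],[0.75,0.085,-0.013,0,0,0,-1],[0.75,0.132,-0.02,0,0,0,-2],[0.75,0.18,-0.027,0,0,0,-3],[0.75,0.228,-0.034,0,0,0,-4],[0.75,0.276,-0.042,0,0,0,-5],[0.75,0.324,-0.049,0,0,0,-6],[0.75,0.372,-0.056,0,0,0,-7],[0.75,0.42,-0.063,0,0,0,-8],[0.75,0.468,-0.07,0,0,0,-8.5],[0.75,0.516,-0.077,0,0,0,-8.5],[0.75,0.556,-0.083,0.005,0,0,-8.5]])

```text
time_s: 20.4
tool_pos: [0.4017, 0.2007, 0.1609]
eef_rot: [0.649, 0.76, 0.002, 0.001]
ft_force: [0.6, -0.3, -0.0]
opening: 0.75
grip_force: 0.0
```

Request:
servo_tool(increments=[[0.75,0,0,0,0,0,0],[0.75,0,0,0,0,0,0]])

```text
time_s: 20.6
tool_pos: [0.4013, 0.199, 0.1598]
eef_rot: [0.649, 0.761, 0.0, 0.0]
ft_force: [0.3, -0.0, 0.1]
opening: 0.75
grip_force: 0.0
```

```bash
python3 - <<'E'
from h import *
cartons(.4035,.199,rad=.065);to(.4035,.199,.003,98.9)
E
```

```text
carton [316. 186.] [402.6 199.5] [45. 70.] 9.0
t 20.65 pos [0.4016 0.1982 0.1597] yaw x 98.99 tilt 0.07 F [-1.47 -0.02  0.16] op 0.751 g 0.0 j6 [ 0.28  0.11 -0.4   1.07 -0.    1.69]
inc [0.0006 0.0018 0.1567] [0.06 0.01 0.09]
```

Request:
servo_tool(increments=[[0.75,0.001,0.001,0.045,0,0,0],[0.75,0.001,0.001,0.09,0,0,0],[0.75,0.001,0.001,0.135,0,0,0],[0.75,0.001,0.001,0.155,0,0,0],[0.75,0.001,0.001,0.155,0,0,0],[0.3,0.001,0.001,0.155,0,0,0],[0.3,0.001,0.001,0.155,0,0,0],[0.3,0.001,0.001,0.155,0,0,0],[0.3,0.001,0.001,0.155,0,0,0],[0.3,0.001,0.001,0.155,0,0,0]], grip_force=70)

```text
time_s: 21.65
tool_pos: [0.404, 0.1992, 0.0057]
eef_rot: [0.65, 0.76, 0.001, 0.001]
ft_force: [-1.0, -3.5, 6.7]
opening: 0.509
grip_force: 72.8
```

Request:
servo_tool(increments=[[0.3,0,0,-0.02,0,0,0],[0.3,0,0,-0.06,0,0,0],[0.3,0,0,-0.1,0,0,0],[0.3,0,0,-0.13,0,0,0],[0.3,0,0,-0.14,0,0,0],[0.3,0,0,-0.14,0,0,0],[0.3,0,0,-0.14,0,0,0],[0.3,0,0,-0.14,0,0,0]])

```text
time_s: 22.45
tool_pos: [0.4009, 0.1989, 0.142]
eef_rot: [0.65, 0.76, -0.002, -0.001]
ft_force: [0.0, 0.5, -3.3]
opening: 0.505
grip_force: 73.0
```

```bash
python3 - <<'E'
from h import *
to(.4475,-.0625,.14,179)
E
```

```text
t 22.45 pos [0.4009 0.1989 0.142 ] yaw x 98.94 tilt 0.21 F [ 0.01  0.54 -3.3 ] op 0.505 g 73.0 j6 [ 0.28  0.12 -0.42  1.03  0.    1.7 ]
inc [-0.2655  0.0055  0.0021] [ -0.19  -0.13 -80.06]
```

Carton C shows -3.3 N, so it is the full one, and it goes to bay_a.

Request:
servo_tool(increments=[[0.3,-0.02,0,0,0,0,-8],[0.3,-0.045,0.001,0,0,0,-16],[0.3,-0.07,0.001,0,0,0,-24],[0.3,-0.095,0.002,0,0,0,-32],[0.3,-0.12,0.002,0,0,0,-40],[0.3,-0.145,0.003,0,0,0,-48],[0.3,-0.17,0.003,0,0,0,-56],[0.3,-0.195,0.004,0,0,0,-64],[0.3,-0.22,0.004,0,0,0,-72],[0.3,-0.245,0.005,0,0,0,-80],[0.3,-0.2655,0.0055,0,0,0,-80],[0.3,-0.2655,0.0055,0,0,0,-80]])

```text
time_s: 23.65
tool_pos: [0.4489, -0.0641, 0.1424]
eef_rot: [0.011, 1.0, 0.0, -0.001]
ft_force: [-0.5, 0.1, -3.8]
opening: 0.507
grip_force: 72.9
```

Request:
servo_tool(increments=[[0.3,0,0,0,0,0,0],[0.3,0,0,0,0,0,0]])

```text
time_s: 23.85
tool_pos: [0.4481, -0.0613, 0.143]
eef_rot: [0.009, 1.0, 0.001, -0.001]
ft_force: [-0.6, 0.3, -3.0]
opening: 0.508
grip_force: 72.9
```

```bash
python3 - <<'E'
from h import *
to(.4475,-.0625,.05,179);s=snap('wrist');save(s['image'],'w6.png')
E
```

```text
t 23.85 pos [ 0.4481 -0.0613  0.143 ] yaw x 178.96 tilt 0.14 F [-0.65  0.26 -2.97] op 0.508 g 72.9 j6 [-0.31  0.13 -0.41  1.03  0.   -0.3 ]
inc [ 0.0004 -0.0013  0.093 ] [ 0.06 -0.12 -0.04]
```

View pics/w6.png

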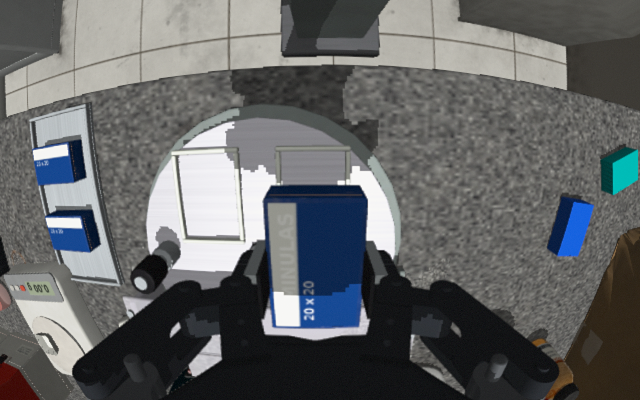

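Bay_a's front corners are at (276,149) and (350,148), and bay_b's corners at (174,150), (240,149), (184,240) and (243,238). The carton hangs square between the fingers.

```bash
python3 - <<'E'
from h import *
s=load('wrist')
for q in((276,149),(350,148),(174,150),(240,149),(184,240),(243,238)): print(ray(s,*q,.04).round(4)[:2])
P=wcloud(s);p=P[190:330,262:368].reshape(-1,3);z=np.median(p[:,2]);p=p[abs(p[:,2]-z)<.006];print(z,cv2.minAreaRect((p[:,:2]*1000).astype(np.float32)))
E
```

```text
[ 0.4067 -0.0921]
[ 0.4071 -0.0331]
[ 0.403 -0.181]
[ 0.4055 -0.1216]
[ 0.4859 -0.1833]
[ 0.4834 -0.1257]
0.16076721962714224 ((447.1429443359375, -61.841697692871094), (71.48612213134766, 48.87523651123047), 0.10753905028104782)
```

Request:
servo_tool(increments=[[0.3,0,-0.001,0.045,0,0,0],[0.3,0,-0.001,0.08,0,0,0],[0.3,0,-0.001,0.09,0,0,0],[0.3,0,-0.001,0.095,0,0,0],[0.3,0,-0.001,0.1,0,0,0],[0.3,0,-0.001,0.103,0,0,0],[0.3,0,-0.001,0.103,0,0,0]])

```text
time_s: 24.6
tool_pos: [0.4498, -0.0633, 0.0417]
eef_rot: [0.009, 1.0, -0.0, 0.001]
ft_force: [0.2, 0.1, -3.2]
opening: 0.509
grip_force: 72.8
```

```bash
python3 -c "
from h import *
to(.4475,-.0625,.038,179)"
```

```text
t 24.6 pos [ 0.4498 -0.0633  0.0417] yaw x 178.94 tilt 0.09 F [ 0.25  0.1  -3.25] op 0.509 g 72.8 j6 [-0.32  0.24 -0.56  0.77  0.   -0.3 ]
inc [0.0023 0.0008 0.0037] [-0.02  0.09 -0.06]
```

Request:
servo_tool(increments=[[0.3,0.001,0,0.003,0,0,0],[0.3,0.001,0,0.004,0,0,0],[0.3,0.001,0,0.004,0,0,0],[0.62,0.001,0,0.003,0,0,0],[0.62,0.001,0,0.003,0,0,0],[0.62,0.001,0,0.003,0,0,0],[0.62,0.001,0,-0.03,0,0,0],[0.62,0.001,0,-0.07,0,0,0],[0.62,0.001,0,-0.11,0,0,0],[0.62,0.001,0,-0.14,0,0,0],[0.62,0.001,0,-0.14,0,0,0],[0.62,0.001,0,-0.14,0,0,0]])

```text
time_s: 25.8
tool_pos: [0.4485, -0.0633, 0.1815]
eef_rot: [0.009, 1.0, -0.0, 0.001]
ft_force: [-0.3, -0.7, -0.8]
opening: 0.622
grip_force: 0.0
```

```bash
python3 - <<'E'
from h import *
s=cartons(.447,-.0625,.056,.06);cartons(.447,-.358,.028,.12);save(s['image'],'w7.png');to(.5005,-.2045,.13,179)
E
```

```text
carton [315. 187.] [446.8 -63.8] [45. 70.] 88.8
carton [ 88. 222.] [ 488.3 -353.5] [47. 74.] 0.9
carton [ 76. 158.] [ 406.4 -353.7] [45. 75.] 0.5
t 25.9 pos [ 0.4472 -0.0629  0.1798] yaw x 178.94 tilt 0.12 F [0.22 0.61 0.67] op 0.62 g 0.0 j6 [-0.32  0.1  -0.35  1.12  0.   -0.3 ]
inc [-0.056  -0.1407  0.0496] [ 0.04 -0.11 -0.06]
```

View pics/w7.png

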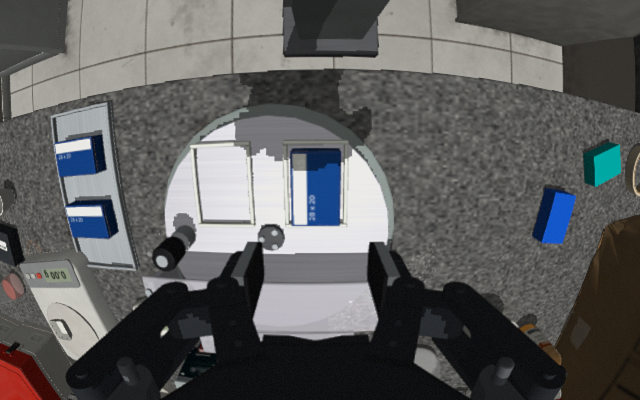

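The full carton lies flat within bay_a's lips at (317,187), both empties are in the tray, and the knob is at (163,262). Next I go back to the knob.

Request:
servo_tool(increments=[[0.75,-0.015,-0.04,0,0,0,0],[0.75,-0.03,-0.08,0,0,0,0],[0.75,-0.05,-0.12,0,0,0,0],[0.75,-0.054,-0.1407,0.02,0,0,0],[0.75,-0.054,-0.1407,0.05,0,0,0],[0.75,-0.054,-0.1407,0.05,0,0,0],[0.75,-0.054,-0.1407,0.05,0,0,0]], grip_force=50)

```text
time_s: 26.6
tool_pos: [0.4979, -0.2038, 0.1295]
eef_rot: [0.009, 1.0, 0.001, -0.002]
ft_force: [0.4, 0.9, 0.4]
opening: 0.75
grip_force: 0.0
```

```bash
python3 - <<'E'
from h import *
s=snap('wrist');P=wcloud(s)
k=(np.hypot(P[...,0]-.502,P[...,1]+.204)<.025)&(P[...,2]>.084)&(P[...,2]<.112);p=P[k];print(k.sum(),np.median(p,0),cv2.minEnclosingCircle((p[:,:2]*1000).astype(np.float32)))
to(.501,-.2045,.063,179)
E
```

```text
1289 [ 0.49853172 -0.20507526  0.0930455 ] ((500.91070556640625, -205.05245971679688), 13.026595115661621)
t 26.65 pos [ 0.4989 -0.2042  0.1309] yaw x 178.96 tilt 0.09 F [-0.1  -0.14 -0.08] op 0.752 g 0.0 j6 [-0.54  0.3  -0.23  1.05  0.   -0.52]
inc [-0.0022 -0.0003  0.0679] [ 0.05 -0.08 -0.04]
```

Request:
servo_tool(increments=[[0.75,-0.002,-0.0005,0.03,0,0,0],[0.75,-0.002,-0.0005,0.055,0,0,0],[0.75,-0.002,-0.0005,0.066,0,0,0],[0.75,-0.002,-0.0005,0.066,0,0,0],[0.1,-0.002,-0.0005,0.066,0,0,0],[0.1,-0.002,-0.0005,0.066,0,0,0],[0.1,-0.002,-0.0005,0.066,0,0,0],[0.1,-0.002,-0.0005,0.066,0,0,0],[0.1,-0.002,-0.0005,0.066,0,0,0]], grip_force=50)

```text
time_s: 27.55
tool_pos: [0.5025, -0.2052, 0.0667]
eef_rot: [0.009, 1.0, 0.0, 0.001]
ft_force: [-0.2, 2.8, 5.7]
opening: 0.289
grip_force: 48.8
```

Request:
servo_tool(increments=[[0.1,0,0,-0.005,0,0,0],[0.1,0,0,-0.01,0,0,0],[0.1,0,0,-0.0145,0,0,0],[0.1,0,0,-0.0145,0,0,0],[0.1,0,0,-0.0145,0,0,0]])

```text
time_s: 28.05
tool_pos: [0.5009, -0.205, 0.079]
eef_rot: [0.009, 1.0, 0.0, -0.001]
ft_force: [-0.1, 0.8, -8.3]
opening: 0.284
grip_force: 49.5
```

```bash
python3 -c "
from h import *
arc(179,9)"
```

```text
t 28.05 pos [ 0.5009 -0.205   0.079 ] yaw x 178.94 tilt 0.08 F [-0.06  0.8  -8.32] op 0.284 g 49.5 j6 [-0.54  0.34 -0.3   0.93  0.   -0.52]
ang 269.32590744459543 r 0.09651212100966376
[0.0168 0.0015]
[0.033 0.006]
[0.0483 0.0131]
[0.0619 0.0228]
[0.0737 0.0347]
[0.0832 0.0485]
[0.0902 0.0637]
[0.0944 0.0798]
[0.0957 0.0964]
```

Request:
servo_tool(increments=[[0.1,0,0,-0.0015,0,0,0],[0.1,0.0084,0.0006,-0.0015,0,0,0],[0.1,0.0168,0.0015,-0.0015,0,0,0],[0.1,0.033,0.006,-0.0015,0,0,0],[0.1,0.0483,0.0131,-0.0015,0,0,0],[0.1,0.0619,0.0228,-0.0015,0,0,0],[0.1,0.0737,0.0347,-0.0015,0,0,0],[0.1,0.0832,0.0485,-0.0015,0,0,0],[0.1,0.0902,0.0637,-0.0015,0,0,0],[0.1,0.0944,0.0798,-0.0015,0,0,0],[0.1,0.0957,0.0964,-0.0015,0,0,0],[0.1,0.0957,0.0964,-0.0015,0,0,0]])

```text
time_s: 29.25
tool_pos: [0.4083, -0.1059, 0.0817]
eef_rot: [0.008, 1.0, -0.0, 0.002]
ft_force: [4.6, 0.1, -8.8]
opening: 0.289
grip_force: 50.4
```

```bash
python3 -c "
from h import *
arc(87,9)"
```

```text
t 29.25 pos [ 0.4083 -0.1059  0.0817] yaw x 179.03 tilt 0.21 F [ 4.62  0.13 -8.78] op 0.289 g 50.4 j6 [-0.45  0.13 -0.58  0.86  0.   -0.43]
ang 178.42613839915208 r 0.09376178638843775
[-0.0015  0.0165]
[-0.0059  0.0326]
[-0.0131  0.0476]
[-0.0228  0.0612]
[-0.0348  0.0728]
[-0.0487  0.0822]
[-0.064  0.089]
[-0.0803  0.0929]
[-0.0971  0.094 ]
```

Request:
servo_tool(increments=[[0.1,-0.0015,0.0165,0,0,0,0],[0.1,-0.0059,0.0326,0,0,0,0],[0.1,-0.0131,0.0476,0,0,0,0],[0.1,-0.0228,0.0612,0,0,0,0],[0.1,-0.0348,0.0728,0,0,0,0],[0.1,-0.0487,0.0822,0,0,0,0],[0.1,-0.064,0.089,0,0,0,0],[0.1,-0.076,0.0922,0,0,0,0],[0.1,-0.086,0.0935,0,0,0,0],[0.1,-0.095,0.094,0,0,0,0],[0.1,-0.097,0.094,0,0,0,0],[0.1,-0.097,0.094,0,0,0,0]])

```text
time_s: 30.45
tool_pos: [0.5045, -0.0149, 0.0801]
eef_rot: [0.009, 1.0, 0.0, -0.002]
ft_force: [-4.7, -0.7, -9.4]
opening: 0.284
grip_force: 50.6
```

```bash
python3 -c "
from h import *
arc(87,1)"
```

```text
t 30.45 pos [ 0.5045 -0.0149  0.0801] yaw x 178.92 tilt 0.21 F [-4.72 -0.73 -9.36] op 0.284 g 50.6 j6 [-0.19  0.28 -0.39  0.91 -0.   -0.17]
ang 88.44613504438492 r 0.09362574267018726
[-0.0024  0.0013]
```

Same side force as at the first stop. I'll push a little further, then lower.

Request:
servo_tool(increments=[[0.1,-0.005,0.001,0,0,0,0],[0.1,-0.005,0.001,0,0,0,0]])

```text
time_s: 30.65
tool_pos: [0.5052, -0.0146, 0.0789]
eef_rot: [0.01, 1.0, -0.001, -0.006]
ft_force: [-12.8, -4.7, -8.0]
opening: 0.286
grip_force: 50.7
```

Request:
servo_tool(increments=[[0.1,0,0,0.005,0,0,0],[0.1,0,0,0.01,0,0,0],[0.1,0,0,0.014,0,0,0],[0.1,0,0,0.017,0,0,0],[0.1,0,0,0.017,0,0,0]])

```text
time_s: 31.15
tool_pos: [0.5059, -0.0147, 0.0664]
eef_rot: [0.01, 1.0, -0.001, -0.004]
ft_force: [-22.9, -3.3, 25.1]
opening: 0.292
grip_force: 54.5
```

```bash
python3 -c "
from h import *
arc(87,1)"
```

```text
t 31.15 pos [ 0.5059 -0.0147  0.0664] yaw x 178.88 tilt 0.47 F [-22.85  -3.25  25.11] op 0.292 g 54.5 j6 [-0.19  0.3  -0.4   0.88 -0.   -0.17]
ang 87.60242773515502 r 0.0938987966687877
[-0.001   0.0011]
```

Request:
servo_tool(increments=[[0.75,0.005,0,-0.004,0,0,0],[0.75,0.005,0,-0.004,0,0,0],[0.75,0.005,0,-0.004,0,0,0],[0.75,0.005,0,-0.03,0,0,0],[0.75,0.005,0,-0.07,0,0,0],[0.75,0.005,0,-0.11,0,0,0],[0.75,0.04,-0.03,-0.15,0,0,0],[0.75,0.09,-0.06,-0.18,0,0,0],[0.75,0.12,-0.08,-0.2,0,0,0],[0.75,0.12,-0.08,-0.2,0,0,0],[0.75,0.12,-0.08,-0.2,0,0,0]])

```text
time_s: 32.25
tool_pos: [0.3902, -0.0932, 0.2662]
eef_rot: [0.011, 1.0, -0.001, 0.003]
ft_force: [1.4, -0.4, -0.9]
opening: 0.753
grip_force: 0.0
```

```bash
python3 - <<'E'
from h import *
st();s=cartons(.447,-.358,.028,.12);P=wcloud(s);save(s['image'],'w8.png')
k=(np.hypot(P[...,0]-.503,P[...,1]+.014)<.025)&(P[...,2]>.084)&(P[...,2]<.112);p=P[k];print(k.sum(),np.median(p,0),cv2.minEnclosingCircle((p[:,:2]*1000).astype(np.float32)))
E
```

```text
t 32.25 pos [ 0.3902 -0.0932  0.2662] yaw x 178.78 tilt 0.31 F [ 1.44 -0.36 -0.94] op 0.753 g 0.0 j6 [-0.44 -0.04 -0.28  1.32  0.   -0.41]
carton [145. 237.] [ 488.1 -354. ] [47. 72.] 0.7
carton [134. 184.] [ 405.5 -354.7] [45. 73.] 0.4
92 [ 0.49976642 -0.02465854  0.09185184] ((502.0546875, -22.843982696533203), 10.767556190490723)
```

View pics/w8.png

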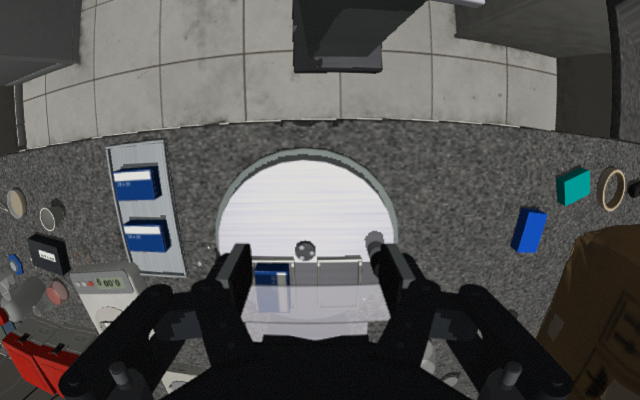

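The full carton is in its bay under the hood at (272,285), both empties lie in the tray, and the knob top is at .092, which is home. Handing in.

```bash
python3 -c "
from plant import robot
print(robot.finish_job())"
```

```text
the job is handed in; nothing more can be done
None
```

The job is handed in, with no verdict returned: the last view shows the one full carton in its bay under the hood with the plunger home, both empty cartons flat in the tray, and the bystanders never touched.

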